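# Screw the cooling-water elbow home to its pointer

## Robot

A 6-joint arm with a two-finger parallel gripper is mounted at the origin on the work surface. World frame = base frame: x ahead of the robot, y to its left, z up, the work surface at z = 0. Lengths are in mm, angles in rad, forces in N, time in s.
With the tool pointing down it reaches from about 400 to 925 mm from the base axis. Payload 12.5 kg.
Tool frame: the origin (TCP) lies midway between the tips of the shut fingers; the grasp point (between the pads) lies 19 mm behind it; z points along the fingers, y is the direction in which the jaws open and shut (so a half turn about z gives the same grasp; the last joint's range is limited). The gripper opens to 95 mm and grips with 3 to 60 N. Pads are 20 mm wide; open, the fingers measure 119 mm over their backs; the gripper's body (75 mm by 180 mm) begins 59 mm behind the grasp point.
Start: joints at [0.996, 0.491, 1.559, -0, 1.092, -0.106], TCP at [282.372, 557.595, 214.661] pointing down, gripper open.
Joint ranges: [-3.1, 3.1], [-0.84, 2.19], [0.05, 2.79], [-1.13, 4.28], [0.06, 2.93], [-2.69, 2.69]. Speed limits (rad/s): [2.22, 2.22, 2.79, 3.14, 3.14, 3.14].

## Interface

Orientations are given as [roll, pitch, yaw] about the fixed x, y, z axes, in that order (R = Rz(yaw) Ry(pitch) Rx(roll)).
In Python, from cell import env, eyes, job_done, boxes_of, regions_of gives the robot as it stands.
- The arm moves only by the tool send_rows, never from a script. Its argument "plan" is text: rows parted by semicolons, each of 5 numbers parted by spaces: the shift along the tool's x, y, z in mm, then the turn about the tool's z in rad, then the finger opening in mm, from 0 to 95.1. In form: x y z roll gripper; .... A call has 1 to 8 rows; each row shifts and turns the pose as measured when the row begins, along the tool's axes as they then stand; what a row does not reach is not made up. A row lasts 1/10 s, in which the tool goes at most 50 mm and 8.59 degrees, less where a joint would pass 70% of its speed; a pose out of reach is approached as far as the arm can. A call with a gripper value outside its range is refused whole. The fingers move at their own pace and stop on an object; the grip force is fixed at half the most. Time passes only in rows, so rows that do not move let the fingers close. It gives the time, the measured TCP pose, the force and the opening at its end, in the units of the state.
- env.state(): the state, without advancing time (a new reading comes with each control period).
- eyes.read_camera(name): name is "scene" or "top"; returns a dict with "image" (400x640x3 uint8, red, green, blue), "vertical_fov" (degrees; the focal length in pixels is half the picture's height over the tangent of half this angle, whatever the lens; pixels are square), "cx", "cy" (the principal point, pixels), "extrinsics" (4x4, takes a point from camera to world coordinates). Camera axes: x right, y up, looking along -z (the intrinsics and any distortion apply to the point x, -y, -z); pixel columns grow to the right and rows downward; lengths in mm; the calibration is good to about 2 mm. A picture is of the moment at which its call begins. There is no depth.
- job_done(): hands the job in, once; it reports no verdict.
Trained networks look in a picture, given as the dict that the camera call returned (one of the last four; its "shot" number tells which), for a name from the list of things; names that differ only in an ending like _2 or _b are one class to them, and where a whole thing is asked for, a point or a joint stands for the part that bears it (a point fixed in the world has none). Each returns a list of dicts, best first, with "confidence" (0 to 1); they miss things now and then, are a little off and sometimes report something else, mostly with a low value. They report only what shows in the picture. A call takes as long as a camera call.
- boxes_of(target, picture): "bbox" ([left, top, width, height] in pixels, round what is visible of it).
- regions_of(target, picture): "pixels" (400x640 bool, what is visible of it) and "bbox" ([left, top, width, height] in pixels, round what is visible of it).
The state is a dict: "t": time; "joints": joint angles; "qvel": joint speeds; "tau": joint torques, N m; "eef_pos": TCP position; "tcp_rot": TCP orientation; "ft_force": force on the tool from outside, world axes, zero at the start; "moment": the same for the moment, N m; "opening": opening from 0.0 (shut) to 1.0 (fully open).
Only numpy, scipy, OpenCV 4.12 (cv2) and the standard library are available. Lean on these libraries where they do the work, as an engineer would, in place of code of your own. Each camera call takes 0.05 s, during which the arm holds its last target.

## Task

Take the locking plate off the sloping manifold (slide it up the slope until the wide part of its keyhole is over the screw head, lift it off) and lay it flat in the white tray. Then screw the brass elbow further onto its stub, clockwise as you look down on it, and stop when its hose outlet points the same way as the dark pointer on the collar beneath it; do not turn it well past the pointer, and do not shift the pointer or knock other things about. Leave both released.

Things in the scene. Friction and masses are not known exactly. Their poses are not given: they have to be found in the camera images.
- manifold: Fixed white-faced water manifold on the table. Origin: centre of its underside; x along its length, y to its high side, z up. Its flat face (300 x 260 mm) slopes 35 degrees (0.61 rad): centre at z=97 mm; face axes u=x, v (up the slope)=(0,0.820,0.573), n (out of the face)=(0,-0.573,0.820). Threaded stub along n at u=50, v=0; keyhole screw at u=-55, v=75; a plug 18 mm high at u=-115, v=-90.
- lock_plate: Loose dark steel locking plate, 0.18-0.35 kg, 54 (x) x 125 (y -70 to +55) x 5 mm, hung by its keyhole on the sloping face. Origin on its underside; y up the slope while hung, z out of the plate. Upright tongue to grip at x=0, y=-40: 40 (x) x 12 (y) mm, top 95 mm over the underside; it blocks the elbow's outlet. Keyhole: slot 12 wide from y=46 to 22, then a 30 mm square opening from y=22 to -8.
- screw (a point): Top centre of the fixed screw head that the plate hangs on, 14 mm above the face. Head 20 mm across, 6 mm thick, shank 8 mm; the head's underside is 8 mm above the face. The plate hangs with the screw at plate y=41 mm; slid 34 mm up the slope, the head is centred in the square opening and the plate can be lifted off along n.
- elbow (a joint): Turn of the brass elbow (rad), already started on the stub; grows clockwise seen from outside along n (tightening), -0.1 to 6; sinks 1 mm per rad. Stiff (0.12 N m), stays put. Hexagon collar 46 mm wide, top 44 mm over the face; on it a block with two flats 28 mm apart, parallel to the outlet, 50 mm long (-20 to +30 mm from the axis), up to 92 mm over the face.
- elbow_top (a point): Point on the stub's axis at the top of the elbow's block, 92 mm above the face at joint value 0. The hose tail, 19 to 24 mm thick, leaves the block square to the stub, its centre 18 mm below this point.
- outlet (a point): Centre of the open end of the elbow's hose tail, 95 mm from the stub's axis. The outlet direction is from the axis to this point, in the plane of the face.
- index: Dark steel index collar flat on the face round the stub, 68 mm across, with one pointer, 6 mm high, reaching out to a diamond-shaped head whose tip is 116 mm from the axis. It is clamped: not to be moved. Origin on the stub's axis at the face; x along the pointer, z out of the face. The elbow approaches the pointer from its +y side.
- mark (a point): Tip of the pointer, 116 mm from the stub's axis, 6 mm above the face.
- tray: Fixed white open tray, 250 (x) x 190 (y) x 28 mm high, walls and floor 5 mm. Origin: centre of its underside.
- wash_bottle: White plastic bottle, 68 mm wide, 170 mm high; leave alone. Origin: centre of its underside.
- beaker: Glass beaker 84 mm wide, 100 mm high; leave alone. Origin: centre of its underside.
- jar: Amber jar 68 mm wide, 85 mm high; leave alone. Origin: centre of its underside.
- coupling: Spare straight brass coupling, 90 mm long, 32 mm thick, lying on the table; leave alone. Origin: centre of its underside.
- spanner: Steel spanner, 180 mm long, lying on the table; leave alone. Origin: centre of its underside.

How it is judged:
By the outcome, as a careful person would: the job done as asked, in the order asked, and still so for the second after the job is handed in, with the robot touching nothing.
It also fails if it takes over 72 s, if anything falls off the work surface, if the arm or the gripper's body presses on something with over 40 N, if the wrist force passes 120 N, or if a joint passes its speed limit or range.

## Working session

There is one attempt and no reset: what is moved stays moved. The work goes in short steps, Python scripts to look and compute and a tool call to move; the robot and the scene stay as the last step left them, time stands still between calls to the robot, and variables do not carry over. Pictures are saved under pics/ and viewed, and the job is handed in when it is done.

Besides the shell and the picture viewer there is one more tool, called by a JSON object that holds its "name" and its "arguments", one argument or row to a line. send_rows: Moves the arm, as the interface text tells. Its arguments: {"type":"object","properties":{"plan":{"type":"string"}},"required":["plan"]}

```bash
ls; mkdir -p pics; python3 - <<'E'
from cell import env, eyes, boxes_of
import cv2
print(env.state())
for n in ("scene","top"):
    p=eyes.read_camera(n); cv2.imwrite(f"pics/{n}0.png",p["image"][:,:,::-1])
    print({k:v for k,v in p.items() if k!="image"})
    for t in ["manifold","lock_plate","screw","elbow","elbow_top","outlet","index","mark","tray"]:
        print(t,[(b['bbox'],round(b['confidence'],2)) for b in boxes_of(t,p)[:2]])
E
```

```text
pics
{'t': 0.0, 'joints': array([ 9.96394701e-01,  4.91549913e-01,  1.55945650e+00,  3.62784894e-05,
        1.09170971e+00, -1.05597091e-01]), 'qvel': array([ 3.49621013e-04, -2.44473942e-05,  2.77550237e-04, -1.23044904e-03,
       -3.06606617e-03,  1.53460281e-03]), 'tau': array([ 4.88279955e-03, -6.12639785e+01, -2.58187169e+01,  6.93423185e-02,
        4.81224095e-02, -8.07608308e-05]), 'eef_pos': array([282.22155507, 557.3726635 , 214.06531878]), 'tcp_rot': array([-3.14047884e+00, -1.50410581e-04,  2.67277129e+00]), 'ft_force': array([-0.36957308, -0.53687776,  0.36956784]), 'moment': array([-0.04366525,  0.01108596,  0.0022785 ]), 'opening': 1.002403111855717}
{'vertical_fov': 43.746129436409596, 'cx': 318.4964298477975, 'cy': 195.95898359472122, 'extrinsics': array([[ 5.77157233e-01, -4.21564807e-01,  6.99408780e-01,
         1.39280694e+03],
       [ 8.16579656e-01,  2.88129276e-01, -5.00179154e-01,
        -6.26782098e+02],
       [ 9.33778332e-03,  8.59804998e-01,  5.10537140e-01,
         8.01068543e+02],
       [ 0.00000000e+00,  0.00000000e+00,  0.00000000e+00,
        
[... 620 characters left out ...]
1324e-02,
         4.00961848e+02],
       [-9.99286766e-01,  2.83558169e-02,  2.49380634e-02,
         2.62529651e+01],
       [ 2.71457440e-02,  8.03416951e-02,  9.96397672e-01,
         1.39245082e+03],
       [ 0.00000000e+00,  0.00000000e+00,  0.00000000e+00,
         1.00000000e+00]]), 'shot': 2}
manifold [([216.2, 136.3, 94.1, 97.9], 0.75)]
lock_plate [([251.3, 187.6, 41.4, 23.4], 0.72)]
screw [([220.1, 136.4, 91.4, 98.9], 0.95)]
elbow [([261.5, 153.1, 46.3, 20.0], 0.7)]
elbow_top [([269.0, 154.5, 39.1, 17.9], 0.71)]
outlet [([267.9, 158.0, 38.3, 11.6], 0.64)]
index [([240.5, 165.0, 19.6, 20.1], 0.58)]
mark [([239.9, 161.3, 31.9, 19.4], 0.73)]
tray [([355.2, 162.0, 62.1, 79.4], 0.88)]
```

```bash
python3 - <<'E'
import cv2
a=cv2.imread("pics/scene0.png");b=cv2.imread("pics/top0.png")
cv2.imwrite("pics/scene0c.png",cv2.resize(a[130:290,280:450],None,fx=3.5,fy=3.5,interpolation=cv2.INTER_CUBIC))
cv2.imwrite("pics/top0c.png",cv2.resize(b[125:245,205:325],None,fx=5,fy=5,interpolation=cv2.INTER_CUBIC))
E
```

```text
(no output)
```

View pics/scene0.png

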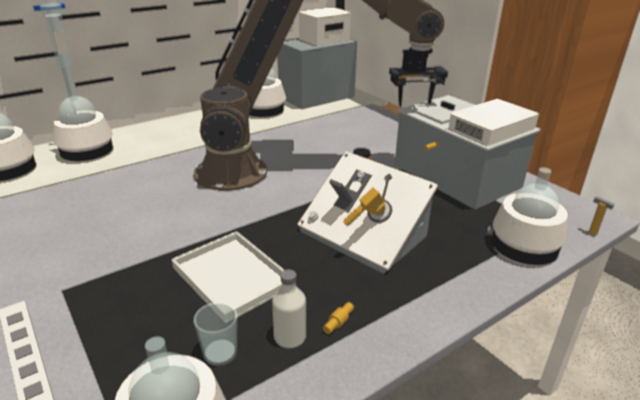

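View pics/top0.png

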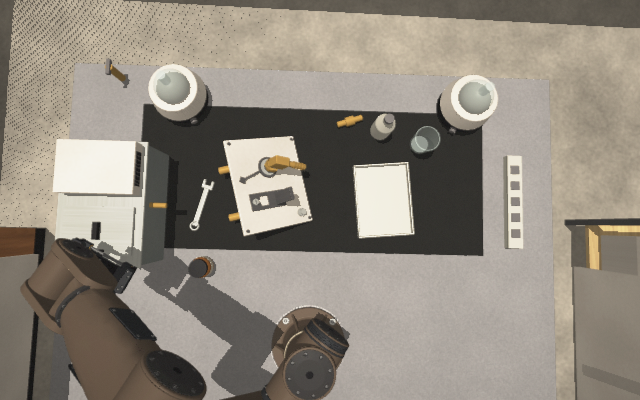

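```bash
sleep 1
```

```text
(no output)
```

View pics/scene0c.png

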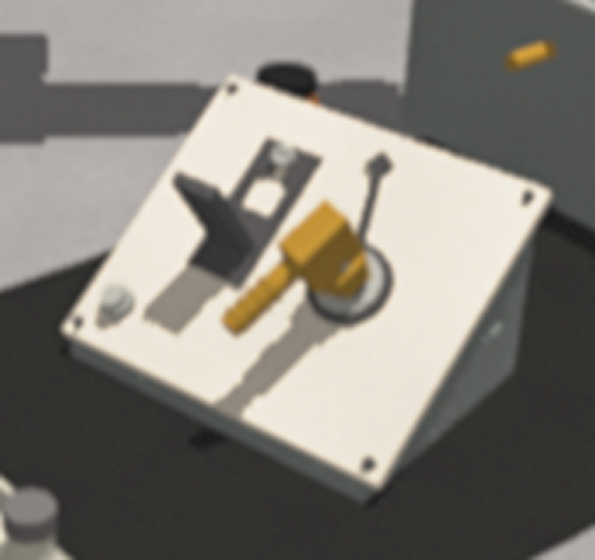

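View pics/top0c.png

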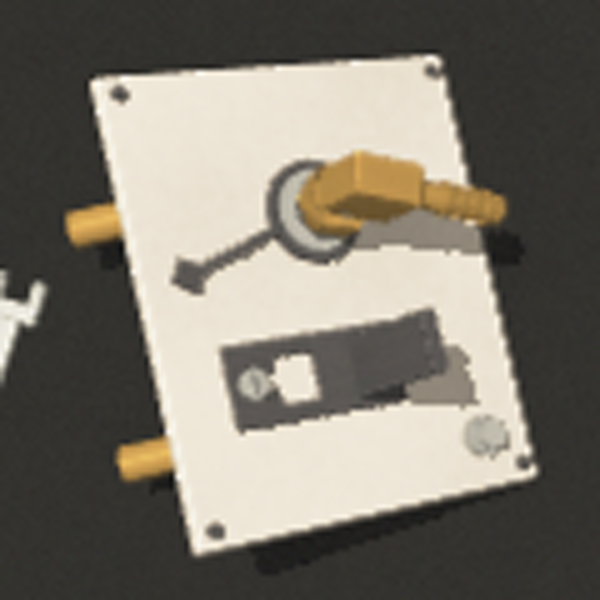

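The pictures show the manifold sloping up towards world +y. The elbow points roughly down the slope, the pointer up the slope, and the plate is hung between. The empty tray is on the right in the top view. Next I fit the poses from landmarks.

```bash
cat > h.py <<'E'
import numpy as np, cv2
from scipy.optimize import least_squares
S=np.sin(np.radians(35));C=np.cos(np.radians(35))
def proj(p,P):
    E=p["extrinsics"];f=200/np.tan(np.radians(p["vertical_fov"]/2))
    q=(np.atleast_2d(P)-E[:3,3])@E[:3,:3]
    return np.c_[p["cx"]+f*q[:,0]/-q[:,2], p["cy"]-f*q[:,1]/-q[:,2]]
def face2world(m,U):  # m=x,y,yaw ; U rows u,v,n
    U=np.atleast_2d(U).astype(float);u,v,n=U.T
    L=np.c_[u, v*C-n*S, 97+v*S+n*C]
    c,s=np.cos(m[2]),np.sin(m[2])
    return np.c_[m[0]+c*L[:,0]-s*L[:,1], m[1]+s*L[:,0]+c*L[:,1], L[:,2]]
def uncrop(pts,ox,oy,k): 
    return (np.array(pts,float)+.5)/k-.5+np.array([ox,oy])
E
cat > fit.py <<'E'
from h import *
from cell import eyes
ps,pt=eyes.read_camera("scene"),eyes.read_camera("top")
U=[[150,130,0],[150,-130,0],[-150,-130,0],[-150,130,0]]
T=uncrop([(90,78),(441,56),(538,472),(193,555)],205,125,5)
Sc=uncrop([(552,190),(375,487),(65,328),(230,75)],280,130,3.5)
def r(m): 
    W=face2world(m[:3],U)
    return np.r_[(proj(pt,W)-T).ravel(),(proj(ps,W)-Sc).ravel()]
s=least_squares(r,[480,190,0.1]);print(s.x,np.round(s.fun.reshape(-1,2),1).tolist())
m=s.x
# check points: screw, plug, tongue top centre
for n,p in (("top",pt),("scene",ps)):
    for nm,u in (("screw",[-55,75,14]),("plug",[-115,-90,18]),("tongue",[-55,-6,95]),("etop",[50,0,92]),("axis",[50,0,0])):
        q=proj(p,face2world(m,u))[0]
        k,ox,oy=(5,205,125) if n=="top" else (3.5,280,130)
        print(n,nm,np.round((q-[ox,oy]+.5)*k-.5), np.round(face2world(m,u)[0],1) if n=="top" else "")
# angles: pixel -> face plane height n
def onplane(p,uv,n):
    f=lambda a: (proj(p,face2world(m,[a[0],a[1],n]))[0]-uv)
    return least_squares(f,[0,0]).x
k={"top":(pt,(205,125,5),(172,280),(503,209)),"scene":(ps,(280,130,3.5),(380,153),(233,323))}
for n,(p,c,mk,ot) in k.items():
    a=onplane(p,uncrop([mk],*c)[0],6); b=onplane(p,uncrop([ot],*c)[0],74)
    for q,L in((a,"mark"),(b,"outlet")): 
        d=q-[50,0]; print(n,L,np.round(q,1),"r",np.hypot(*d).round(1),"ang",np.degrees(np.arctan2(d[1],d[0])).round(1))
E
python3 fit.py
```

```text
[5.34313161e+02 1.40312444e+02 2.52941930e-01] [[0.5, -0.8], [-0.6, -0.6], [-0.5, 0.8], [0.6, -0.4], [-0.1, -0.4], [0.4, -0.7], [-1.0, 0.1], [0.2, -0.6]]
top screw [253. 382.] [467.7 178.3 151.5]
top plug [492. 432.] [444.   30.2  60.1]
top tongue [430. 339.] [495.9  69.  171.4]
top etop [382. 175.] [595.9 101.7 172.4]
top axis [309. 211.] [582.7 152.8  97. ]
scene screw [284. 152.] 
scene plug [113. 293.] 
scene tongue [196. 182.] 
scene etop [317. 225.] 
scene axis [351. 284.] 
top mark [ 15.9 109.9] r 115.1 ang 107.2
top outlet [ 22.8 -98.5] r 102.2 ang -105.4
scene mark [ 14.3 106.3] r 112.1 ang 108.6
scene outlet [ 24.4 -87. ] r 90.7 ang -106.4
```

```bash
cat >> h.py <<'E'
M=[534.3,140.3,0.2529]
def path(p0,y0,P,Y,maxd=48,maxr=.14):
    "rows in tool axes, straight line p0->P with yaw y0->Y"
    P=np.array(P,float);p0=np.array(p0,float);dy=(Y-y0+np.pi)%(2*np.pi)-np.pi
    n=int(np.ceil(max(np.linalg.norm(P-p0)/maxd,abs(dy)/maxr,1)))
    d=(P-p0)/n; out=[]
    for i in range(n):
        y=y0+dy*i/n;tx=np.array([np.cos(y),np.sin(y),0]);ty=np.array([np.sin(y),-np.cos(y),0])
        out.append("%.0f %.0f %.0f %.3f"%(d@tx,d@ty,-d[2],-dy/n))
    return out
def st():
    from cell import env
    s=env.state();print("t",round(s["t"],2),np.round(s["eef_pos"],1),np.round(s["tcp_rot"],3),"F",np.round(s["ft_force"],1),"M",np.round(s["moment"],2),"op",round(s["opening"]*95.1,1),"j",np.round(s["joints"],2));return s
def face(P):  # world -> u,v,n
    d=np.array(P)-[M[0],M[1],97];c,s=np.cos(M[2]),np.sin(M[2])
    x=c*d[0]+s*d[1];y=-s*d[0]+c*d[1];return np.round([x,y*C+d[2]*S,-y*S+d[2]*C],1)
E
python3 - <<'E'
from h import *
s=st()
g=face2world(M,[-55,-6,60])[0]; print("grasp",g)
print("; ".join(path(s["eef_pos"],s["tcp_rot"][2],[g[0],g[1],215],1.824)))
E
```

```text
t 1.1 [282.4 557.6 214.7] [3.141 0.    2.673] F [-0.4  0.5 -0. ] M [ 0.07 -0.03 -0.01] op 94.8 j [ 1.    0.49  1.56  0.    1.09 -0.11]
grasp [490.89024416  88.45983655 142.70766404]
-36 -29 -0 0.077; -38 -27 -0 0.077; -40 -24 -0 0.077; -42 -20 -0 0.077; -43 -17 -0 0.077; -45 -14 -0 0.077; -46 -10 -0 0.077; -46 -7 -0 0.077; -47 -3 -0 0.077; -47 1 -0 0.077; -46 4 -0 0.077
```

{"name": "send_rows", "arguments": {
  "plan": "-36 -29 0 0.077 70; -38 -27 0 0.077 70; -40 -24 0 0.077 70; -42 -20 0 0.077 70; -43 -17 0 0.077 70; -45 -14 0 0.077 70; -46 -10 0 0.077 70; -46 -7 0 0.077 70"
}}

```text
t: 1.9
eef_pos: [433.6, 208.1, 214.3]
tcp_rot: [3.138, -0.001, 2.042]
ft_force: [0.2, 0.9, 0.6]
opening: 0.735
```

```bash
python3 - <<'E'
from h import *
s=st()
g=face2world(M,[-55,-6,60])[0]
print("; ".join(path(s["eef_pos"],s["tcp_rot"][2],[g[0],g[1],215],1.824)))
E
```

```text
t 1.9 [433.6 208.1 214.3] [ 3.138e+00 -1.000e-03  2.042e+00] F [0.2 0.9 0.6] M [-0.06 -0.03 -0.04] op 69.9 j [ 0.31  0.29  1.9   0.    0.95 -0.16]
-44 -1 -0 0.073; -44 2 -0 0.073; -44 5 -0 0.073
```

{"name": "send_rows", "arguments": {
  "plan": "-44 -1 0 0.073 68; -44 2 0 0.073 68; -44 5 0 0.073 68; 0 0 0 0 68; 0 0 0 0 68"
}}

```text
t: 2.4
eef_pos: [493.5, 77.9, 215.0]
tcp_rot: [3.136, -0.001, 1.805]
ft_force: [-0.3, 0.7, 0.6]
opening: 0.716
```

```bash
cat >> h.py <<'E'
def shot(name,tag,box,k):
    from cell import eyes
    p=eyes.read_camera(name);x0,y0,x1,y1=box
    cv2.imwrite(f"pics/{tag}.png",cv2.resize(p["image"][y0:y1,x0:x1,::-1],None,fx=k,fy=k,interpolation=cv2.INTER_CUBIC));return p
def go(s,P,Y,**k):print("; ".join(path(s["eef_pos"],s["tcp_rot"][2],P,Y,**k)))
E
python3 - <<'E'
from h import *
s=st()
g=face2world(M,[-55,-6,60])[0]
go(s,[g[0],g[1],143-19],1.824)
shot("scene","s1",(280,100,450,260),3.5)
E
```

```text
t 2.4 [493.5  77.9 215. ] [ 3.136e+00 -1.000e-03  1.805e+00] F [-0.3  0.7  0.6] M [-0.08  0.04  0.01] op 68.1 j [ 0.02  0.31  1.86  0.    0.96 -0.21]
5 -0 45 -0.010; 5 0 45 -0.010
```

View pics/s1.png

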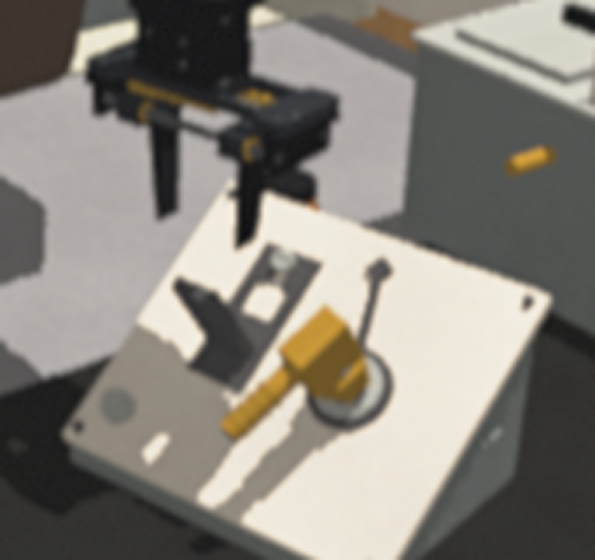

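The open fingers (crop about 165,215 and 243,245) straddle the tongue, which is at crop about 215,320. Next I descend.

{"name": "send_rows", "arguments": {
  "plan": "5 0 30 -0.010 68; 5 0 30 -0.010 68; 0 0 20 0 68; 0 0 10 0 68; 0 0 0 0 68"
}}

```text
t: 2.95
eef_pos: [490.6, 93.7, 123.7]
tcp_rot: [3.132, 0.0, 1.836]
ft_force: [-0.6, -0.5, -0.3]
opening: 0.714
```

```bash
python3 - <<'E'
from h import *
s=st()
g=face2world(M,[-55,-6,60])[0];print(g, face(s["eef_pos"]+[0,0,19]))
go(s,[g[0],g[1],143-19],1.824)
shot("scene","s2",(280,100,450,260),3.5)
shot("top","t2",(205,125,325,245),5)
E
```

```text
t 2.95 [490.6  93.7 123.7] [3.132 0.    1.836] F [-0.6 -0.5 -0.3] M [-0.1   0.06 -0.06] op 67.9 j [ 0.06  0.44  1.97  0.    0.73 -0.21]
[490.89024416  88.45983655 142.70766404] [-54.   -1.7  57. ]
-5 -1 -0 0.012
```

View pics/s2.png

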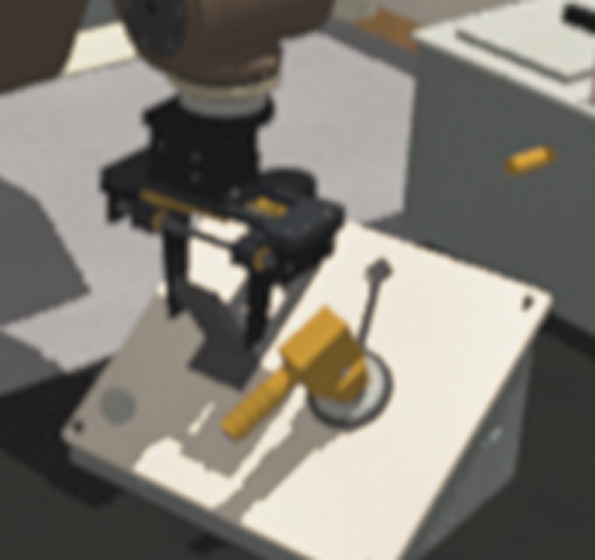

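The fingers flank the tongue on both sides, and it lies between crop 175 and 260. I shift 5 mm and close.

{"name": "send_rows", "arguments": {
  "plan": "-5 -1 0 0.012 68; 0 0 0 0 50; 0 0 0 0 20; 0 0 0 0 20; 0 0 0 0 20; 0 0 0 0 20"
}}

```text
t: 3.65
eef_pos: [493.0, 87.9, 128.2]
tcp_rot: [3.125, 0.002, 1.822]
ft_force: [0.2, 0.9, -1.0]
opening: 0.42
```

```bash
python3 - <<'E'
from h import *
s=st();print(face(s["eef_pos"]+[0,0,19]))
E
```

```text
t 3.65 [493.   87.9 128.2] [3.125e+00 2.000e-03 1.822e+00] F [ 0.2  0.9 -1. ] M [-0.06  0.05  0.02] op 39.9 j [ 0.04  0.43  1.96  0.    0.73 -0.21]
[-53.1  -4.3  64.3]
```

{"name": "send_rows", "arguments": {
  "plan": "7 0 -5 0 20; 7 0 -5 0 20; 7 0 -5 0 20; 0 0 0 0 20"
}}

```text
t: 4.05
eef_pos: [486.8, 110.0, 144.3]
tcp_rot: [3.126, 0.001, 1.822]
ft_force: [0.4, 0.7, -1.4]
opening: 0.417
```

```bash
python3 - <<'E'
from h import *
s=st();print(face(s["eef_pos"]+[0,0,19]))
E
```

```text
t 4.05 [486.8 110.  144.3] [3.126e+00 1.000e-03 1.822e+00] F [ 0.4  0.7 -1.4] M [-0.05  0.04 -0.02] op 39.7 j [ 0.09  0.4   1.95  0.    0.77 -0.16]
[-53.6  23.8  64.3]
```

Moved 28 mm along v with little force. About 6 mm more to go, then I look.

{"name": "send_rows", "arguments": {
  "plan": "5 0 -3 0 20; 0 0 0 0 20"
}}

```text
t: 4.25
eef_pos: [485.7, 115.2, 148.0]
tcp_rot: [3.124, 0.002, 1.823]
ft_force: [-0.7, -0.5, -1.5]
opening: 0.418
```

```bash
python3 - <<'E'
from h import *
s=st();print(face(s["eef_pos"]+[0,0,19]))
shot("scene","s3",(300,140,400,220),6)
shot("top","t3",(205,125,325,245),5)
E
```

```text
t 4.25 [485.7 115.2 148. ] [3.124e+00 2.000e-03 1.823e+00] F [-0.7 -0.5 -1.5] M [-0.08  0.02 -0.05] op 39.7 j [ 0.1   0.4   1.95  0.    0.78 -0.15]
[-53.3  30.2  64.3]
```

View pics/s3.png

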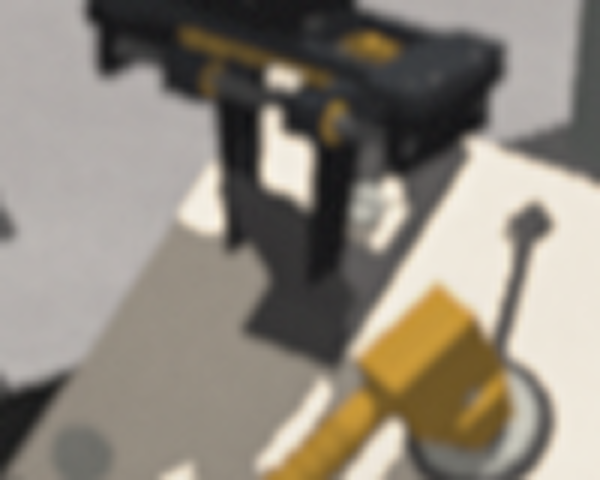

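View pics/t3.png

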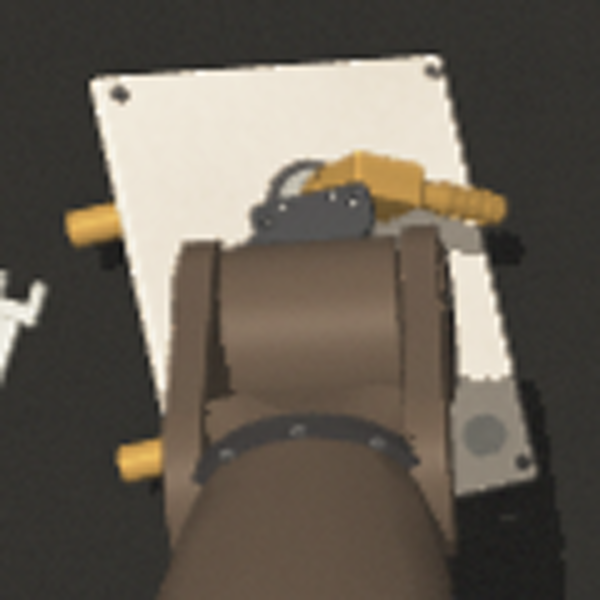

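The screw head (crop 367,205) now stands in the white square opening. Lifting along n.

{"name": "send_rows", "arguments": {
  "plan": "-4 0 -5 0 20; -4 0 -5 0 20; -4 0 -6 0 20; 0 0 0 0 20"
}}

```text
t: 4.75
eef_pos: [488.5, 101.8, 164.5]
tcp_rot: [3.126, 0.002, 1.823]
ft_force: [-0.0, 0.1, -2.2]
opening: 0.421
```

```bash
python3 - <<'E'
from h import *
s=st();print(face(s["eef_pos"]+[0,0,19]))
shot("scene","s4",(300,140,400,220),6)
E
```

```text
t 4.75 [488.5 101.8 164.5] [3.126e+00 2.000e-03 1.823e+00] F [-0.   0.1 -2.2] M [-0.13  0.04  0.04] op 40.0 j [ 0.07  0.37  1.93  0.    0.82 -0.18]
[-54.   28.5  85.6]
```

View pics/s4.png

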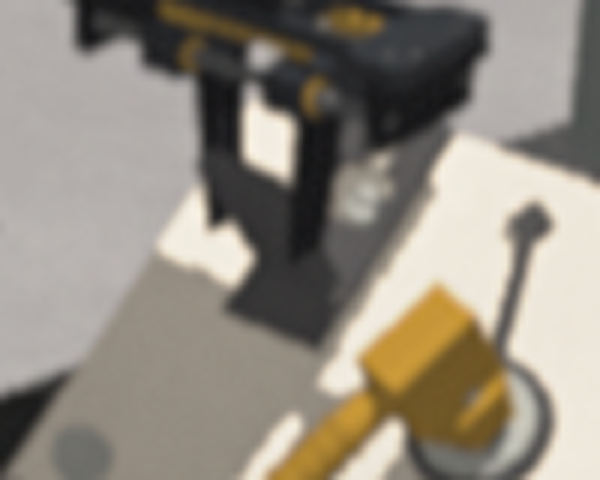

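The plate is clear of the face (21 mm) and its full weight hangs on the wrist, −2.2 N. I keep lifting and measure the tray.

{"name": "send_rows", "arguments": {
  "plan": "-10 0 -14 0 20; -10 0 -14 0 20; -5 0 -30 0 20; 0 0 -40 0 20; 0 0 -30 0 20; 0 0 0 0 20"
}}

```text
t: 5.4
eef_pos: [491.8, 76.1, 295.3]
tcp_rot: [3.131, 0.0, 1.821]
ft_force: [1.1, 0.2, -1.8]
opening: 0.42
```

```bash
python3 - <<'E'
from h import *
from cell import regions_of
s=st()
p=shot("top","t5",(335,90,455,260),3.5)
r=regions_of("tray",p)[0];print(r["confidence"],r["bbox"])
shot("scene","s5",(150,80,450,320),2.6)
E
```

```text
t 5.4 [491.8  76.1 295.3] [3.131 0.    1.821] F [ 1.1  0.2 -1.8] M [-0.09 -0.03 -0.01] op 39.9 j [ 0.02  0.22  1.75  0.    1.15 -0.23]
0.72 [357.0, 162.2, 55.6, 76.3]
```

View pics/t5.png

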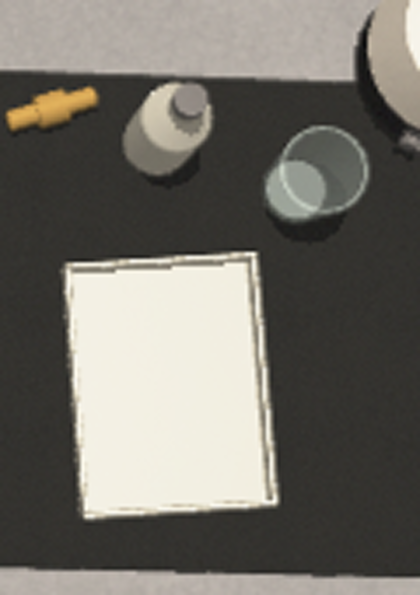

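View pics/s5.png

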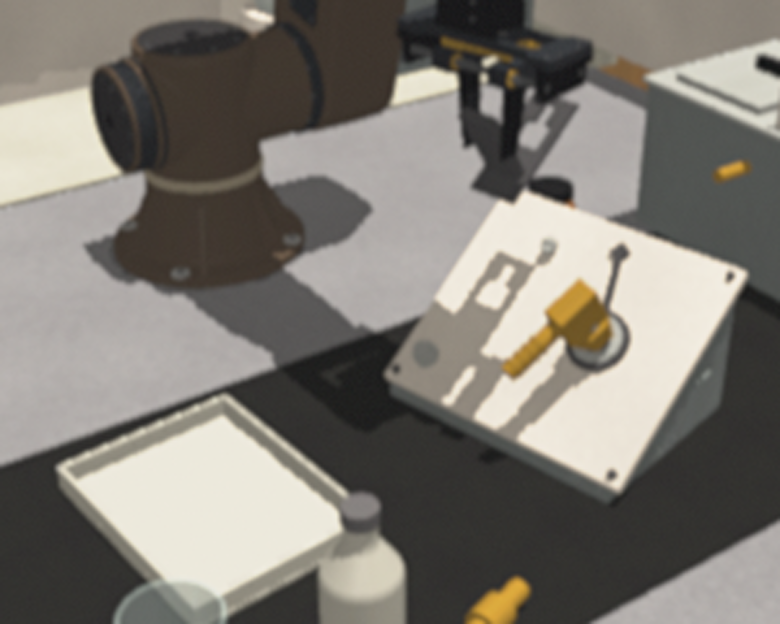

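```bash
python3 - <<'E'
from h import *
from cell import eyes
p=eyes.read_camera("top");s=st()
T=uncrop([(64,262),(258,252),(277,503),(84,518)],335,90,3.5)
U=np.array([[125,95],[125,-95],[-125,-95],[-125,95]],float)
def W(m):
    c,q=np.cos(m[2]),np.sin(m[2]);return np.c_[U@[c,-q]+m[0],U@[q,c]+m[1],np.full(4,28.)]
r=least_squares(lambda m:(proj(p,W(m))-T).ravel(),[480,-180,0]);m=r.x;print(m,r.fun.round(1))
# plate y dir = tool x (horizontal). grasp is at plate y=-40, tilted; when flat, plate mid y=-7.5 => grasp 32 behind centre along tool x
Y=np.pi/2+m[2]; d=np.array([np.cos(Y),np.sin(Y)])
P=m[:2]-32*d;print("target",P,Y)
go(s,[P[0],P[1],295],Y)
E
```

```text
t 5.6 [490.2  76.2 290.5] [ 3.139e+00 -1.000e-03  1.822e+00] F [ 0.3 -0.6 -2.4] M [-0.15  0.03 -0.08] op 40.0 j [ 0.02  0.23  1.76  0.    1.15 -0.23]
[ 4.93245650e+02 -2.44219159e+02  9.05052432e-02] [ 0.3  0.1 -0.4 -0.4  0.2  0.5 -0.1 -0.2]
target [ 496.13786518 -276.08818933] 1.6613015700410012
-43 -10 -1 0.020; -43 -9 -1 0.020; -43 -8 -1 0.020; -43 -8 -1 0.020; -44 -7 -1 0.020; -44 -6 -1 0.020; -44 -5 -1 0.020; -44 -4 -1 0.020
```

```bash
python3 - <<'E'
from h import *
s=st()
m=[493.2,-244.2,.0905];Y=np.pi/2+m[2]; d=np.array([np.cos(Y),np.sin(Y)])
P=np.array(m[:2])-70*d;print("target",P,Y)
go(s,[P[0],P[1],230],Y,maxd=47)
E
```

```text
t 5.6 [490.2  76.2 290.5] [ 3.139e+00 -1.000e-03  1.822e+00] F [ 0.3 -0.6 -2.4] M [-0.15  0.03 -0.08] op 40.0 j [ 0.02  0.23  1.76  0.    1.15 -0.23]
target [ 499.526356   -313.91353685] 1.6612963267948966
-42 -10 7 0.018; -42 -9 7 0.018; -43 -8 7 0.018; -43 -7 7 0.018; -43 -7 7 0.018; -43 -6 7 0.018; -43 -5 7 0.018; -43 -4 7 0.018; -43 -4 7 0.018
```

{"name": "send_rows", "arguments": {
  "plan": "-42 -10 0 0.018 20; -42 -9 5 0.018 20; -43 -8 7 0.018 20; -43 -7 7 0.018 20; -43 -7 7 0.018 20; -43 -6 7 0.018 20; -43 -5 7 0.018 20; -43 -4 7 0.018 20"
}}

```text
t: 6.4
eef_pos: [496.1, -276.8, 228.8]
tcp_rot: [-3.13, -0.011, 1.682]
ft_force: [1.1, 0.2, -1.9]
opening: 0.42
```

```bash
python3 - <<'E'
from h import *
s=st()
go(s,[499.5,-314,140],1.661)
E
```

```text
t 6.4 [ 496.1 -276.8  228.8] [-3.13  -0.011  1.682] F [ 1.1  0.2 -1.9] M [-0.1  -0.01 -0.03] op 39.9 j [-0.63  0.4   1.67  0.    1.08 -0.74]
-12 -0 30 0.007; -12 -0 30 0.007; -12 -0 30 0.007
```

{"name": "send_rows", "arguments": {
  "plan": "-6 0 30 0.007 20; -6 0 30 0.007 20; 0 0 30 0.007 20; 0 0 0 0 20"
}}

```text
t: 6.8
eef_pos: [493.0, -293.1, 128.0]
tcp_rot: [-3.122, -0.017, 1.652]
ft_force: [-0.5, 0.5, -1.8]
opening: 0.418
```

```bash
python3 - <<'E'
from h import *
s=st()
go(s,[499.5,-314,75],1.661)
shot("scene","s6",(140,160,330,340),3.3)
E
```

```text
t 6.8 [ 493.  -293.1  128. ] [-3.122 -0.017  1.652] F [-0.5  0.5 -1.8] M [-0.16  0.06 -0.  ] op 39.7 j [-0.65  0.53  1.76 -0.    0.88 -0.73]
-11 2 26 -0.004; -11 2 26 -0.004
```

View pics/s6.png

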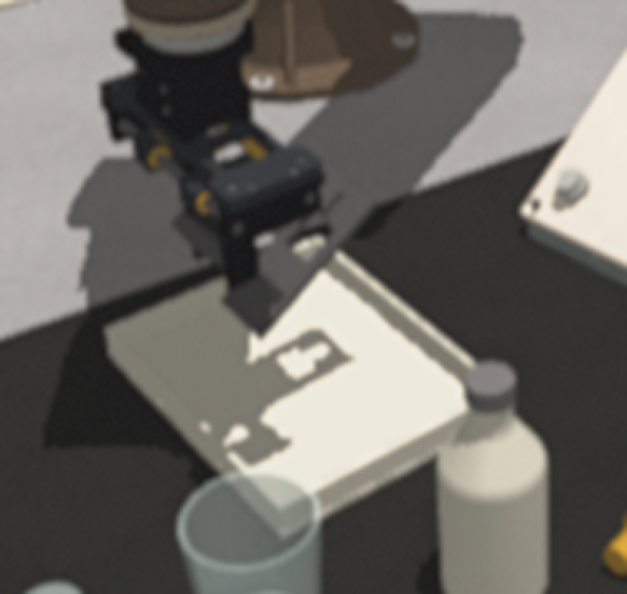

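The plate is held tilted over the tray, lower edge at crop about (265,330). Lowering on.

{"name": "send_rows", "arguments": {
  "plan": "-10 2 25 0 20; -8 2 25 0 20; 0 0 10 0 20; 0 0 0 0 20"
}}

```text
t: 7.25
eef_pos: [500.6, -311.0, 72.3]
tcp_rot: [-3.128, -0.012, 1.655]
ft_force: [0.5, -0.0, -1.0]
opening: 0.421
```

```bash
python3 - <<'E'
from h import *
s=st()
shot("scene","s7",(140,160,330,340),3.3)
E
```

```text
t 7.25 [ 500.6 -311.    72.3] [-3.128 -0.012  1.655] F [ 0.5 -0.  -1. ] M [-0.11  0.05 -0.04] op 40.0 j [-0.67  0.62  1.77 -0.    0.77 -0.75]
```

View pics/s7.png

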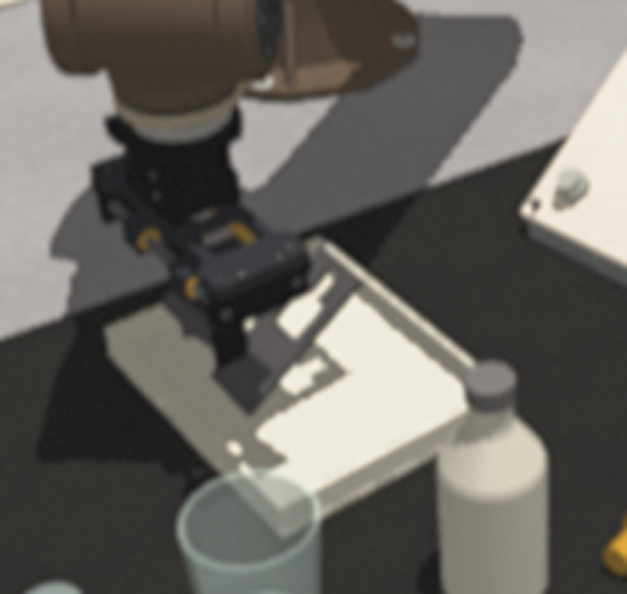

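{"name": "send_rows", "arguments": {
  "plan": "0 0 8 0 20; 0 0 5 0 20; 0 0 3 0 20; 0 0 2 0 20"
}}

```text
t: 7.7
eef_pos: [502.0, -310.9, 57.7]
tcp_rot: [-3.132, -0.008, 1.656]
ft_force: [0.8, 0.6, -2.2]
opening: 0.419
```

```bash
python3 - <<'E'
from h import *
s=st()
E
```

```text
t 7.7 [ 502.  -310.9   57.7] [-3.132 -0.008  1.656] F [ 0.8  0.6 -2.2] M [-0.11  0.05  0.01] op 39.9 j [-0.67  0.64  1.78 -0.    0.73 -0.75]
```

{"name": "send_rows", "arguments": {
  "plan": "0 0 2 0 20; 0 0 2 0 20; 0 0 2 0 20"
}}

```text
t: 8.0
eef_pos: [501.6, -312.0, 56.3]
tcp_rot: [-3.133, -0.005, 1.658]
ft_force: [-6.1, 1.9, 21.8]
opening: 0.418
```

Contact (22 N). Next I swing it flat by moving the grip forward over the edge.

{"name": "send_rows", "arguments": {
  "plan": "8 0 0 0 20; 8 0 0 0 20"
}}

```text
t: 8.2
eef_pos: [500.4, -296.7, 57.5]
tcp_rot: [-3.134, -0.003, 1.657]
ft_force: [0.7, -0.3, -2.1]
opening: 0.42
```

```bash
python3 - <<'E'
from h import *
s=st()
shot("scene","s8",(140,160,330,340),3.3)
E
```

```text
t 8.2 [ 500.4 -296.7   57.5] [-3.134e+00 -3.000e-03  1.657e+00] F [ 0.7 -0.3 -2.1] M [-0.13  0.02  0.02] op 39.9 j [-0.65  0.63  1.8  -0.    0.71 -0.73]
```

View pics/s8.png

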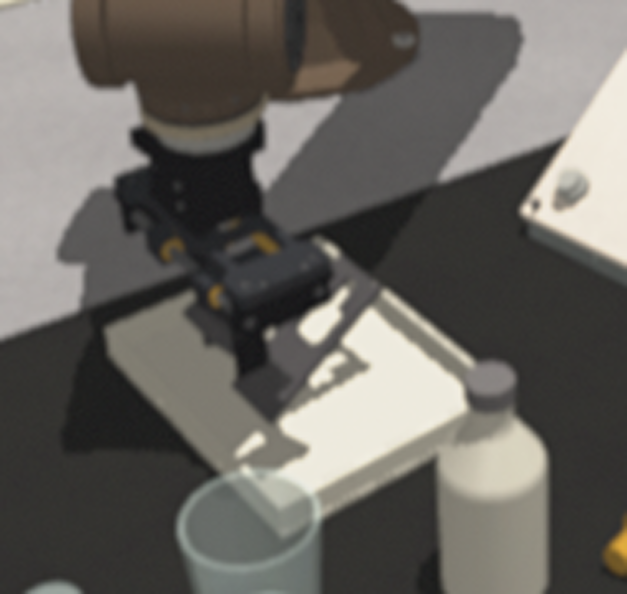

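It slipped without rotating, but it lies well inside the tray. I shift back slightly, touch down, and open gently so that it swings flat between the fingers.

{"name": "send_rows", "arguments": {
  "plan": "-4 0 2 0 20; 0 0 2 0 39.5; 0 0 0 0 40; 0 0 0 0 40.3; 0 0 0 0 40.6; 0 0 0 0 40.9; 0 0 0 0 41.2"
}}

```text
t: 8.95
eef_pos: [500.9, -299.8, 55.3]
tcp_rot: [-3.134, -0.003, 1.66]
ft_force: [0.2, -0.2, -0.4]
opening: 0.433
```

```bash
python3 - <<'E'
from h import *
s=st()
shot("scene","s9",(140,160,330,340),3.3)
E
```

```text
t 8.95 [ 500.9 -299.8   55.3] [-3.134e+00 -3.000e-03  1.660e+00] F [ 0.2 -0.2 -0.4] M [-0.08  0.04 -0.02] op 41.2 j [-0.65  0.64  1.8  -0.    0.71 -0.74]
```

View pics/s9.png

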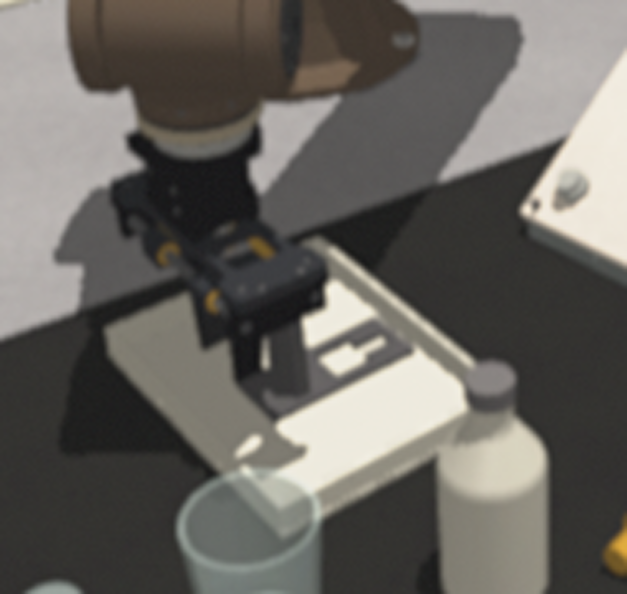

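The plate lies flat with its tongue upright at crop (290,360), inside the tray. I open, retreat and verify.

{"name": "send_rows", "arguments": {
  "plan": "0 0 0 0 55; 0 0 0 0 66; 0 0 0 0 66; 0 0 -15 0 66; 0 0 -35 0 66; 0 0 -45 0 60; 0 0 -45 0 50; 0 0 -45 0 30"
}}

```text
t: 9.8
eef_pos: [500.6, -299.0, 240.0]
tcp_rot: [-3.124, -0.011, 1.659]
ft_force: [1.1, -1.1, -1.3]
opening: 0.517
```

```bash
cat >> h.py <<'E'
R=11.0; HX,HY=10.,12.   # tail radius, finger half sizes along v-horizontal, u
def contact(th,rad=78,gap=0.,dz=-15,nz=74.):
    "finger (TCP) world position touching tail at angle th(deg) on its higher-angle side"
    t=np.radians(th); a=np.array([50.,-nz*S])           # local horizontal: u, y ; axis at height nz
    w=np.array([np.cos(t),np.sin(t)*C]); L=np.linalg.norm(w); w/=L
    nn=np.array([-w[1],w[0]])                            # ccw side
    q=a+w*rad*L+nn*(R+gap+abs(nn[0])*HY+abs(nn[1])*HX)
    z=97+np.sin(t)*rad*S+nz*C+dz
    c,s=np.cos(M[2]),np.sin(M[2])
    return np.array([M[0]+c*q[0]-s*q[1],M[1]+s*q[0]+c*q[1],z])
E
python3 - <<'E'
from h import *
s=st()
shot("scene","s10",(140,160,330,340),3.3)
P=contact(254,80,14);print(P,face(P))
go(s,[P[0],P[1],235],1.824)
for th in range(254,104,-10): print(th,contact(th).round(1))
E
```

```text
t 9.8 [ 500.6 -299.   240. ] [-3.124 -0.011  1.659] F [ 1.1 -1.1 -1.3] M [-0.09  0.02 -0.01] op 49.2 j [-0.65  0.41  1.62 -0.    1.13 -0.74]
[627.2328834   41.89095173  98.50868664] [ 65.4 -96.2  69.2]
41 20 1 -0.021; 41 20 1 -0.021; 40 21 1 -0.021; 40 22 1 -0.021; 39 23 1 -0.021; 39 24 1 -0.021; 38 24 1 -0.021; 38 25 1 -0.021
254 [613.4  44.7  99.6]
244 [600.   40.2 102.4]
234 [585.6  38.1 106.4]
224 [571.1  38.8 111.5]
214 [557.2  42.4 117.6]
204 [544.7  48.5 124.4]
194 [534.1  57.  131.8]
184 [525.7  67.3 139.5]
174 [520.2  77.1 147.3]
164 [516.9  86.5 154.9]
154 [515.3  96.8 162.2]
144 [515.6 107.6 168.9]
134 [517.9 118.9 174.8]
124 [522.2 130.6 179.7]
114 [528.8 142.3 183.5]
```

View pics/s10.png

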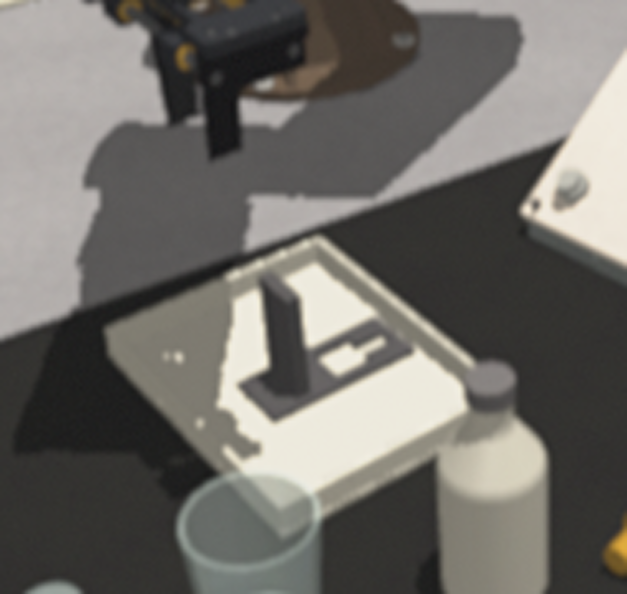

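The plate lies flat and free in the tray, its base at crop (245–410, 320–415). Next I move the closed fingers to the +u side of the hose tail.

{"name": "send_rows", "arguments": {
  "plan": "41 20 0 -0.021 20; 41 20 0 -0.021 0; 40 21 0 -0.021 0; 40 22 0 -0.021 0; 39 23 0 -0.021 0; 39 24 0 -0.021 0; 38 24 0 -0.021 0; 32 22 0 -0.021 0"
}}

```text
t: 10.65
eef_pos: [630.7, 41.3, 250.4]
tcp_rot: [-3.14, 0.001, 1.825]
ft_force: [0.5, -0.1, 0.3]
opening: 0.007
```

```bash
python3 - <<'E'
from h import *
s=st()
P=contact(254,80,14)
go(s,[P[0],P[1],235],1.824)
E
```

```text
t 10.65 [630.7  41.3 250.4] [-3.140e+00  1.000e-03  1.825e+00] F [ 0.5 -0.1  0.3] M [-0.09  0.02 -0.01] op 0.7 j [-0.04  0.47  1.49 -0.    1.18 -0.29]
1 -3 15 0.001
```

{"name": "send_rows", "arguments": {
  "plan": "0 0 45 0 0; 0 0 45 0 0; 0 0 35 0 0; 0 0 20 0 0; 0 0 0 0 0"
}}

```text
t: 11.15
eef_pos: [632.4, 48.2, 100.2]
tcp_rot: [3.139, 0.002, 1.834]
ft_force: [0.3, -0.2, 0.7]
opening: 0.0
```

```bash
python3 - <<'E'
from h import *
s=st()
P=contact(254,80,14);go(s,P,1.824)
shot("scene","s11",(280,100,450,260),3.5)
shot("top","t11",(205,125,325,245),5)
E
```

```text
t 11.15 [632.4  48.2 100.2] [3.139e+00 2.000e-03 1.834e+00] F [ 0.3 -0.2  0.7] M [-0.08  0.02  0.07] op 0.0 j [-0.03  0.63  1.65 -0.    0.86 -0.29]
-5 -7 2 0.010
```

View pics/s11.png

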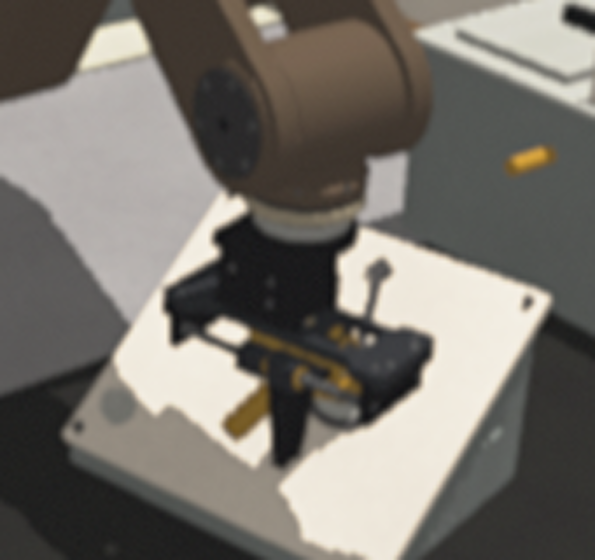

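View pics/t11.png

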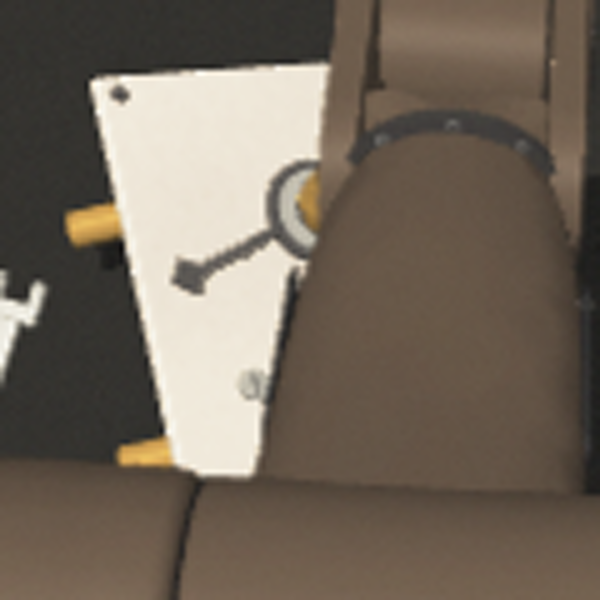

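The closed finger (crop 285,440) stands beside the tail (crop 250,410) on its anticlockwise side. Pushing starts.

```bash
cat >> h.py <<'E'
def push(s,ths,rad=78,dz=-15):
    p=s["eef_pos"];y=s["tcp_rot"][2];out=[]
    tx=np.array([np.cos(y),np.sin(y),0]);ty=np.array([np.sin(y),-np.cos(y),0])
    for i,t in enumerate(ths):
        P=contact(t,rad,0,dz);d=P-p;out.append("%.0f %.0f %.0f %.3f 0"%(d@tx,d@ty,-d[2],(y-1.824)/len(ths)));p=P
    print("; ".join(out))
def where(s):
    "tail angle implied if the finger touches it"
    from scipy.optimize import minimize
    r=minimize(lambda a:np.sum((contact(a[0],a[1])[:2]-s["eef_pos"][:2])**2),[200,78],method="Nelder-Mead");
    best=min((minimize(lambda a:np.sum((contact(a[0],a[1])[:2]-s["eef_pos"][:2])**2),[t,78],method="Nelder-Mead") for t in range(100,261,20)),key=lambda r:r.fun)
    print("touch angle,rad",best.x.round(1),"err",round(best.fun**.5,2), "z err",round(s["eef_pos"][2]-contact(*best.x)[2],1))
E
python3 - <<'E'
from h import *
s=st();where(s)
push(s,[258,254,250,246,242,238,234,230])
E
```

```text
t 11.25 [633.8  48.  103.2] [3.135e+00 3.000e-03 1.834e+00] F [-0.6  1.9  1.2] M [-0.01  0.01 -0.02] op 0.4 j [-0.03  0.63  1.64 -0.    0.86 -0.29]
touch angle,rad [270.1  87.7] err 0.0 z err 10.9
3 -15 4 0.001 0; -1 -5 -1 0.001 0; -1 -6 -1 0.001 0; -0 -6 -1 0.001 0; 0 -6 -1 0.001 0; 1 -6 -2 0.001 0; 1 -6 -2 0.001 0; 1 -6 -2 0.001 0
```

{"name": "send_rows", "arguments": {
  "plan": "1 -8 4 0 0; 2 -7 0 0 0; -1 -5 -1 0 0; -1 -6 -1 0 0; 0 -6 -1 0 0; 0 -6 -1 0 0; 1 -6 -2 0 0; 1 -6 -2 0 0"
}}

```text
t: 12.05
eef_pos: [583.8, 36.5, 112.7]
tcp_rot: [3.124, 0.006, 1.833]
ft_force: [2.8, -0.1, -0.0]
opening: 0.0
```

```bash
python3 - <<'E'
from h import *
s=st();where(s)
push(s,[226,222,217,212,207,202,197,192])
shot("scene","s12",(280,100,450,260),3.5)
E
```

```text
t 12.05 [583.8  36.5 112.7] [3.124 0.006 1.833] F [ 2.8 -0.1 -0. ] M [-0.12 -0.36  0.05] op 0.0 j [-0.05  0.55  1.78 -0.    0.8  -0.31]
touch angle,rad [233.3  79.9] err 0.0 z err 6.9
4 -9 2 0.001 0; 2 -5 -2 0.001 0; 3 -6 -3 0.001 0; 4 -6 -3 0.001 0; 5 -5 -3 0.001 0; 5 -5 -4 0.001 0; 5 -4 -4 0.001 0; 6 -3 -4 0.001 0
```

View pics/s12.png

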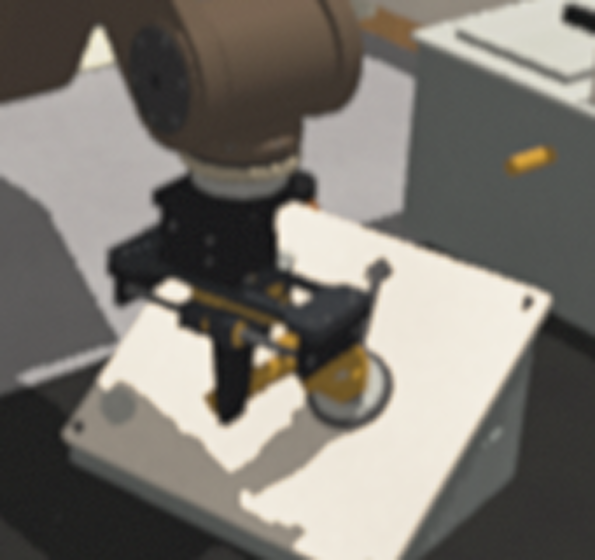

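The finger is pushing the tail, whose end is now at crop (215,400). The push is 2.8 N. Continuing, a little deeper.

{"name": "send_rows", "arguments": {
  "plan": "4 -8 4 0.001 0; 2 -5 1 0.001 0; 3 -6 -1 0.001 0; 4 -6 -2 0.001 0; 5 -5 -2 0.001 0; 5 -5 -3 0.001 0; 5 -4 -3 0.001 0; 6 -3 -3 0.001 0"
}}

```text
t: 12.9
eef_pos: [533.1, 58.6, 123.9]
tcp_rot: [3.117, 0.01, 1.824]
ft_force: [3.8, -4.4, 4.7]
opening: 0.005
```

```bash
python3 - <<'E'
from h import *
s=st();where(s)
push(s,[192,187,182,177,172,167,162,157])
shot("scene","s13",(280,100,450,260),3.5)
E
```

```text
t 12.9 [533.1  58.6 123.9] [3.117 0.01  1.824] F [ 3.8 -4.4  4.7] M [-0.81 -0.51 -0.06] op 0.5 j [-0.01  0.47  1.89 -0.    0.75 -0.26]
touch angle,rad [192.5  77.6] err 0.0 z err -9.1
1 -1 -9 0.000 0; 6 -3 -4 0.000 0; 6 -2 -4 0.000 0; 5 -1 -4 0.000 0; 5 -1 -4 0.000 0; 5 -0 -4 0.000 0; 5 -0 -4 0.000 0; 5 0 -4 0.000 0
```

View pics/s13.png

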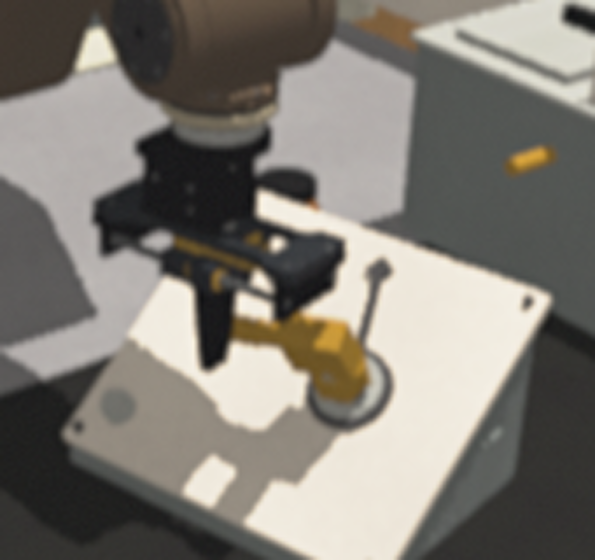

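Tail at about 192°, still in contact with the finger (crop 212,345). Continuing.

{"name": "send_rows", "arguments": {
  "plan": "4 -3 -8 0 0; 6 -3 -5 0 0; 6 -2 -5 0 0; 5 -1 -4 0 0; 5 -1 -4 0 0; 5 0 -4 0 0; 5 0 -4 0 0; 5 0 -4 0 0"
}}

```text
t: 13.75
eef_pos: [507.1, 100.1, 163.3]
tcp_rot: [3.123, 0.008, 1.825]
ft_force: [0.8, -1.7, -0.5]
opening: 0.002
```

```bash
python3 - <<'E'
from h import *
s=st();where(s)
push(s,[154,149,145,141,137,134,131,128])
E
```

```text
t 13.75 [507.1 100.1 163.3] [3.123 0.008 1.825] F [ 0.8 -1.7 -0.5] M [-0.47 -0.1  -0.03] op 0.2 j [ 0.07  0.4   1.89 -0.01  0.83 -0.18]
touch angle,rad [152.1  86.5] err 0.0 z err -2.6
-5 7 1 0.000 0; 5 1 -3 0.000 0; 4 1 -3 0.000 0; 4 2 -2 0.000 0; 4 2 -2 0.000 0; 3 2 -2 0.000 0; 3 2 -2 0.000 0; 3 2 -1 0.000 0
```

{"name": "send_rows", "arguments": {
  "plan": "0 3 -1 0 0; 2 3 -2 0 0; 3 2 -3 0 0; 4 2 -3 0 0; 4 3 -2 0 0; 3 3 -2 0 0; 3 3 -2 0 0"
}}

```text
t: 14.45
eef_pos: [520.4, 125.3, 179.7]
tcp_rot: [3.126, 0.008, 1.825]
ft_force: [0.4, -2.3, 0.8]
opening: 0.004
```

```bash
python3 - <<'E'
from h import *
s=st();where(s)
push(s,[126,124,122,120,118,116,114,112])
shot("scene","s14",(280,100,450,260),3.5)
shot("top","t14",(205,125,325,245),5)
E
```

```text
t 14.45 [520.4 125.3 179.7] [3.126 0.008 1.825] F [ 0.4 -2.3  0.8] M [-0.49  0.14 -0.02] op 0.4 j [ 0.12  0.4   1.83 -0.01  0.9  -0.13]
touch angle,rad [128.3  77.6] err 0.0 z err 2.2
3 1 1 0.000 0; 2 2 -1 0.000 0; 2 2 -1 0.000 0; 2 2 -1 0.000 0; 2 2 -1 0.000 0; 2 2 -1 0.000 0; 2 2 -1 0.000 0; 2 2 -1 0.000 0
```

View pics/s14.png

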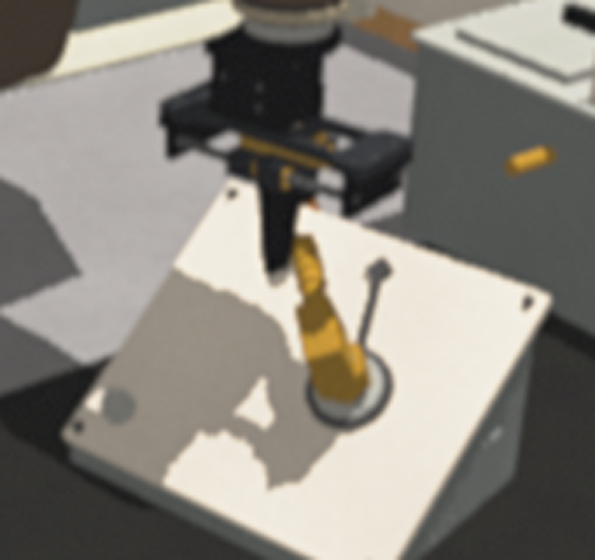

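View pics/t14.png

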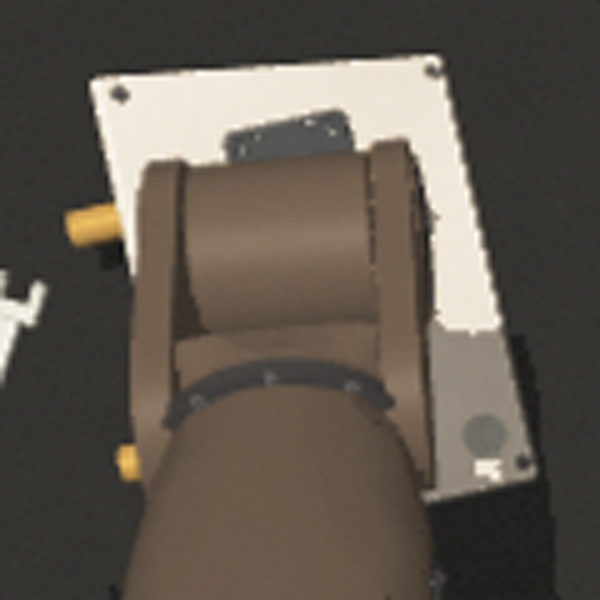

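The tail (end at crop 304,242) stands about 20° short of the pointer (tip at crop 380,265). I push to about 117°, then back off and measure.

{"name": "send_rows", "arguments": {
  "plan": "3 1 1 0 0; 2 2 -1 0 0; 2 2 -1 0 0; 2 2 -1 0 0; 2 2 -1 0 0; 0 0 0 0 0"
}}

```text
t: 15.15
eef_pos: [527.4, 139.2, 183.1]
tcp_rot: [3.125, 0.008, 1.825]
ft_force: [-1.1, -2.8, 2.1]
opening: 0.004
```

```bash
python3 - <<'E'
from h import *
s=st();where(s)
shot("scene","s15",(330,120,410,230),5)
E
```

```text
t 15.15 [527.4 139.2 183.1] [3.125 0.008 1.825] F [-1.1 -2.8  2.1] M [-0.43  0.1  -0.01] op 0.3 j [ 0.14  0.41  1.8  -0.01  0.91 -0.11]
touch angle,rad [116.3  77.3] err 0.0 z err 0.7
```

View pics/s15.png

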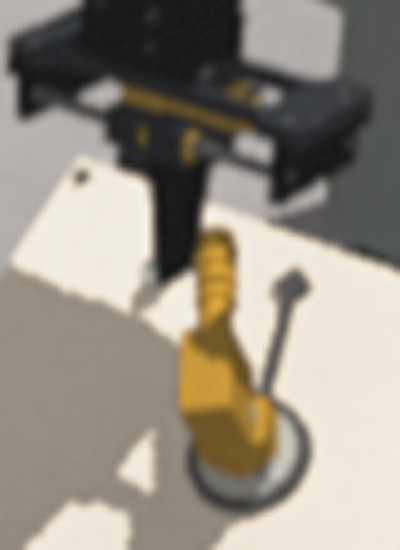

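{"name": "send_rows", "arguments": {
  "plan": "0 -15 0 0 0; 0 -20 -5 0 0; 0 -10 -40 0 0; 30 0 -20 0 0; 45 0 0 0 0; 48 0 0 0 0; 48 0 0 0 0; 48 0 0 0 0"
}}

```text
t: 16.0
eef_pos: [424.8, 344.4, 248.3]
tcp_rot: [3.125, 0.003, 1.816]
ft_force: [0.5, 0.4, 1.1]
opening: 0.005
```

```bash
cat > meas.py <<'E'
from h import *
import sys
s=st();tag=sys.argv[1]
shot("scene","s"+tag,(340,150,420,230),7)
shot("top","t"+tag,(215,135,305,215),7)
E
python3 meas.py 16
```

```text
t 16.0 [424.8 344.4 248.3] [3.125e+00 3.000e-03 1.816e+00] F [0.5 0.4 1.1] M [-0.11 -0.02 -0.02] op 0.5 j [ 0.56  0.34  1.72 -0.01  1.07  0.32]
```

View pics/s16.png

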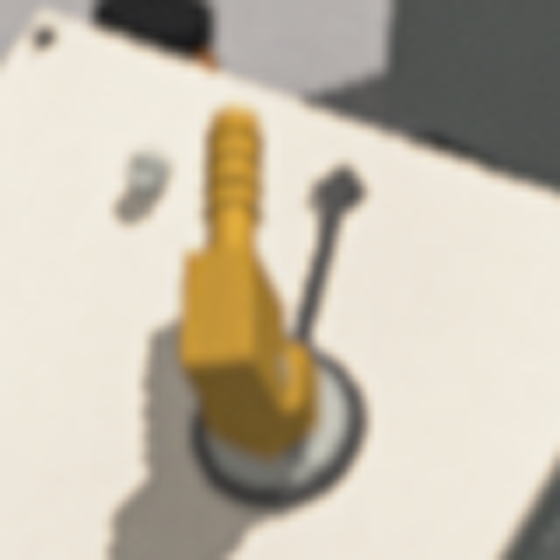

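View pics/t16.png

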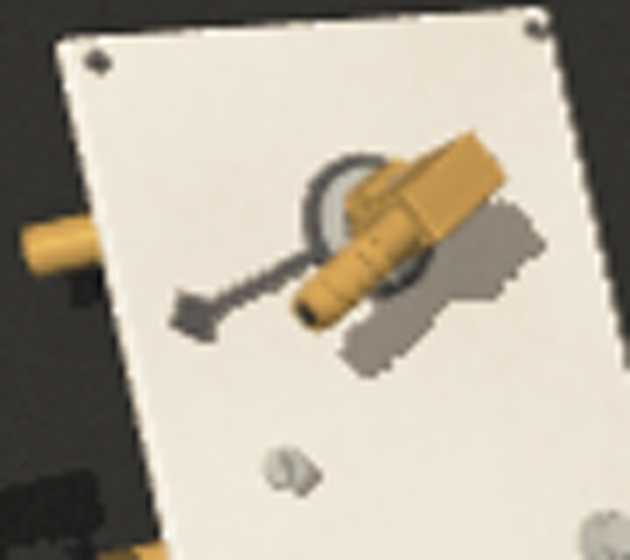

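```bash
cat > ang.py <<'E'
from h import *
from cell import eyes
def onplane(p,uv,n):
    return least_squares(lambda a:(proj(p,face2world(M,[a[0],a[1],n]))[0]-uv),[50,50]).x
def run(tailS,tailT,ptrS=((303,335),(338,188)),ptrT=((310,258),(195,315)),n=71.6):
    ps,pt=eyes.read_camera("scene"),eyes.read_camera("top")
    cs,ct=(340,150,7),(215,135,7)
    for nm,p,c,pts,h in (("tail S",ps,cs,tailS,n),("tail T",pt,ct,tailT,n),("ptr S",ps,cs,ptrS,6),("ptr T",pt,ct,ptrT,6)):
        a=[onplane(p,uncrop([q],*c)[0],h) for q in pts]
        d=a[1]-a[0]; e=a[-1]-[50,0]; f=a[0]-[50,0]
        g=lambda x:np.degrees(np.arctan2(x[1],x[0])).round(1)
        print(nm,"line",g(d),"from axis",g(f),g(e),"r",np.hypot(*f).round(1),np.hypot(*e).round(1))
E
python3 - <<'E'
from ang import *
run(((234,225),(237,120)),((405,225),(310,312)))
E
```

```text
tail S line 120.2 from axis 120.1 120.1 r 47.5 93.6
tail T line 120.1 from axis 124.0 121.3 r 27.4 92.3
ptr S line 108.7 from axis 106.5 107.9 r 37.2 102.4
ptr T line 106.8 from axis 110.9 108.3 r 37.1 102.9
```

The tail reads about 120.2° and the pointer about 108°, so roughly 12° remain. The finger model reads about 4° low. I return to push on.

```bash
python3 - <<'E'
from h import *
s=st()
P=contact(116.3,77,14);print(P)
go(s,[P[0],P[1],248],1.824)
E
```

```text
t 16.2 [425.  343.2 247.8] [3.126e+00 3.000e-03 1.819e+00] F [-0.4 -0.9  0.2] M [-0.08  0.01 -0.04] op 0.5 j [ 0.56  0.34  1.72 -0.01  1.07  0.32]
[517.85239673 129.03558467 182.21092016]
-46 7 -0 -0.001; -46 7 -0 -0.001; -46 7 -0 -0.001; -46 7 -0 -0.001; -46 7 -0 -0.001
```

{"name": "send_rows", "arguments": {
  "plan": "-46 6 0 0 0; -46 6 0 0 0; -46 6 0 0 0; -46 6 0 0 0; -44 5 0 0 0; 0 0 0 0 0"
}}

```text
t: 16.8
eef_pos: [511.2, 115.7, 248.4]
tcp_rot: [3.126, 0.003, 1.815]
ft_force: [-1.3, -0.1, -0.1]
opening: 0.003
```

```bash
python3 - <<'E'
from h import *
s=st()
P=contact(116.3,77,12);
go(s,[P[0],P[1],248],1.824)
go(s,P,1.824)
E
```

```text
t 16.8 [511.2 115.7 248.4] [3.126e+00 3.000e-03 1.815e+00] F [-1.3 -0.1 -0.1] M [-0.05  0.08 -0.01] op 0.3 j [ 0.1   0.31  1.77 -0.    1.05 -0.15]
12 11 0 -0.009
6 6 33 -0.005; 6 6 33 -0.005
```

{"name": "send_rows", "arguments": {
  "plan": "12 5 0 -0.009 0; 0 2 33 0 0; 0 2 30 0 0; 0 0 3 0 0; 0 0 0 0 0"
}}

```text
t: 17.3
eef_pos: [518.0, 131.3, 182.4]
tcp_rot: [3.124, 0.002, 1.82]
ft_force: [-0.1, 0.4, 0.9]
opening: 0.005
```

```bash
python3 - <<'E'
from h import *
s=st();where(s)
push(s,[118,116,114,112,110,108])
E
```

```text
t 17.3 [518.  131.3 182.4] [3.124e+00 2.000e-03 1.820e+00] F [-0.1  0.4  0.9] M [-0.05  0.07  0.01] op 0.5 j [ 0.12  0.39  1.83  0.    0.9  -0.13]
touch angle,rad [125.4  82.7] err 0.0 z err 1.1
4 9 0 -0.001 0; 2 2 -1 -0.001 0; 2 2 -1 -0.001 0; 2 2 -1 -0.001 0; 2 2 -1 -0.001 0; 2 2 -1 -0.001 0
```

{"name": "send_rows", "arguments": {
  "plan": "2 5 0 0 0; 2 4 0 0 0; 2 2 -1 0 0; 2 2 -1 0 0; 2 2 0 0 0; 2 2 0 0 0; 2 2 0 0 0; 0 0 0 0 0"
}}

```text
t: 18.1
eef_pos: [535.1, 152.3, 189.7]
tcp_rot: [3.119, 0.003, 1.822]
ft_force: [0.0, -1.5, 1.0]
opening: 0.004
```

```bash
python3 - <<'E'
from h import *
s=st();where(s)
shot("scene","s17",(340,150,420,230),7)
E
```

```text
t 18.1 [535.1 152.3 189.7] [3.119e+00 3.000e-03 1.822e+00] F [ 0.  -1.5  1. ] M [-0.35  0.16  0.01] op 0.4 j [ 0.16  0.41  1.77 -0.    0.93 -0.09]
touch angle,rad [106.1  79.3] err 0.0 z err 3.4
```

View pics/s17.png

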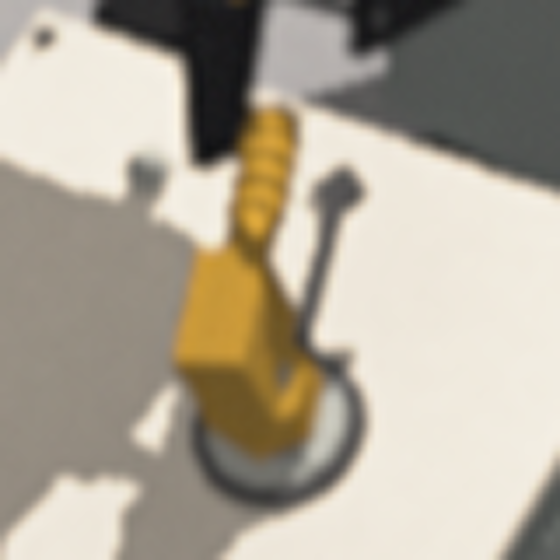

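```bash
python3 - <<'E'
from ang import *
run(((253,225),(269,120)),((405,225),(310,312)),n=71.3)
E
```

```text
tail S line 113.7 from axis 111.4 112.5 r 47.2 92.6
tail T line 120.1 from axis 124.1 121.3 r 27.3 92.1
ptr S line 108.7 from axis 106.5 107.9 r 37.2 102.4
ptr T line 106.8 from axis 110.9 108.3 r 37.1 102.9
```

{"name": "send_rows", "arguments": {
  "plan": "0 -15 0 0 0; 0 -20 -5 0 0; 0 -10 -40 0 0; 30 0 -20 0 0; 45 0 0 0 0; 48 0 0 0 0; 48 0 0 0 0; 40 0 0 0 0"
}}

```text
t: 19.05
eef_pos: [435.7, 348.6, 255.9]
tcp_rot: [3.117, -0.001, 1.813]
ft_force: [0.5, -0.1, 0.2]
opening: 0.001
```

```bash
python3 meas.py 18
```

```text
t 19.05 [435.7 348.6 255.9] [ 3.117e+00 -1.000e-03  1.813e+00] F [ 0.5 -0.1  0.2] M [-0.14  0.02 -0.  ] op 0.1 j [ 0.56  0.35  1.69 -0.01  1.09  0.32]
```

View pics/s18.png

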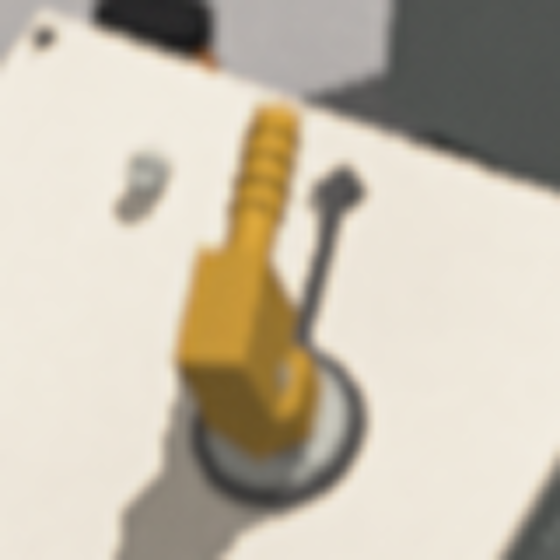

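View pics/t18.png

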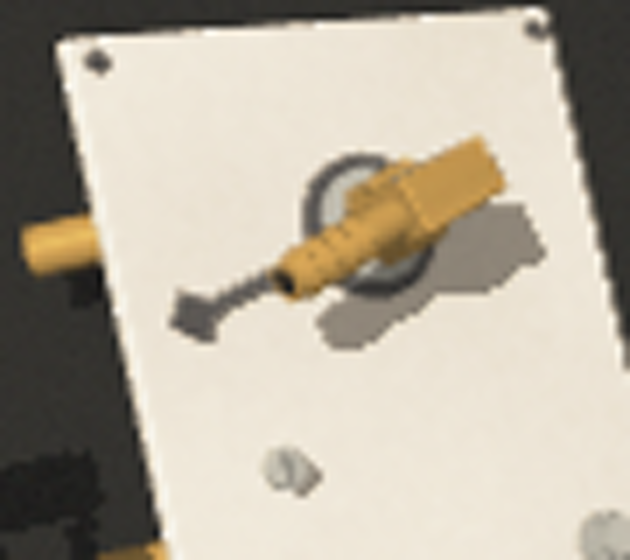

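```bash
cat > sil.py <<'E'
from h import *
from cell import eyes
from scipy.optimize import minimize
K=4
def hull(p,P,box):
    q=(proj(p,P)-[box[0],box[1]]+.5)*K
    return cv2.convexHull(q.astype(np.float32)).reshape(-1,2)
def render(p,th,du,dv,box,sink,r=10.5):
    t=np.radians(th);ax=np.array([np.cos(t),np.sin(t),0]);ay=np.array([-np.sin(t),np.cos(t),0]);az=np.array([0,0,1.])
    o=np.array([50+du,dv,-sink]);w,h=box[2]-box[0],box[3]-box[1]
    im=np.zeros((h*K,w*K),np.uint8)
    blk=[o+a*ax+b*ay+c*az for a in(-20,30) for b in(-14,14) for c in(44,92)]
    f=np.linspace(0,2*np.pi,24)
    tl=[o+a*ax+r*np.cos(g)*ay+(74+r*np.sin(g))*az for a in(30,95) for g in f]
    for P in (blk,tl):
        cv2.fillConvexPoly(im,np.round(hull(p,face2world(M,P),box)*16).astype(np.int32),255,shift=4)
    return cv2.resize(im,(w,h),interpolation=cv2.INTER_AREA)/255.
def measure(sink,th0,pics=None,save=None):
    res=[]
    for n,box in (("scene",(355,155,395,212)),("top",(248,148,290,185))):
        p=eyes.read_camera(n);im=p["image"]
        c=im[box[1]:box[3],box[0]:box[2]]
        hsv=cv2.cvtColor(c,cv2.COLOR_RGB2HSV).astype(float)
        fr=np.clip((hsv[...,1]-35)/110,0,1)*(np.abs(hsv[...,0]-20)<12)
        # only the tail and block above the collar: ignore where neither is certain (hex collar) -> weight
        def cost(a):
            m=render(p,a[0],a[1],a[2],box,sink,a[3])
            mm=(fr-m)
            return np.sum(np.where(mm>0,W*mm**2,mm**2))
        # collar mask: hexagon n 0..50 radius 27 round the axis may be brass: zero weight for excess there
        col=np.zeros(fr.shape,np.uint8)
        g=np.linspace(0,2*np.pi,24)
        P=face2world(M,[[50+29*np.cos(x),29*np.sin(x),z] for x in g for z in(0,48)])
        cv2.fillConvexPoly(col,np.round(cv2.convexHull((proj(p,P)-[box[0],box[1]]).astype(np.float32))).astype(np.int32).reshape(-1,2),1)
        W=1.-col
        best=min((minimize(cost,[t,0,0,10.5],method="Nelder-Mead",options=dict(initial_simplex=[[t,0,0,10.5],[t+4,0,0,10.5],[t,3,0,10.5],[t,0,3,10.5],[t,0,0,11.5]],xatol=.02,fatol=1e-3,maxiter=500)) for t in (th0-4,th0,th0+4)),key=lambda r:r.fun)
        th,du,dv,r=best.x
        # pointer head
        a=np.array([50.,0]);
        def head(cen,rad=14):
            P=face2world(M,[[cen[0]+rad*np.cos(x),cen[1]+rad*np.sin(x),6] for x in g])
            msk=np.zeros(im.shape[:2],np.uint8);cv2.fillConvexPoly(msk,np.round(proj(p,P)*16).astype(np.int32),1,shift=4)
            v=im.max(2).astype(float);s=cv2.cvtColor(im,cv2.COLOR_RGB2HSV)[...,1]
            d=np.clip((235-v)/150,0,1)*(s<70)*msk
            d=np.where(d>.35,d,0)
            yy,xx=np.nonzero(d);ww=d[yy,xx];uv=np.array([(xx*ww).sum(),(yy*ww).sum()])/ww.sum()
            return least_squares(lambda q:(proj(p,face2world(M,[q[0],q[1],6]))[0]-uv),cen).x
        h=np.array([50+102*np.cos(np.radians(108)),102*np.sin(np.radians(108))])
        for _ in range(3): h=head(h)
        g1=np.degrees(np.arctan2(h[1]-dv,h[0]-50-du));g0=np.degrees(np.arctan2(h[1],h[0]-50))
        print(n,"tail %.2f off %.1f %.1f r %.1f cost %.2f"%(th,du,dv,r,best.fun),"ptr (off) %.2f (nom) %.2f r %.1f"%(g1,g0,np.hypot(h[0]-50-du,h[1]-dv)),"diff %.2f"%(th-g1))
        if save:
            m=render(p,th,du,dv,box,sink,r)
            o=np.hstack([c[:,:,::-1],np.dstack([m*255]*3).astype(np.uint8),np.dstack([fr*255]*3).astype(np.uint8)])
            cv2.imwrite(f"pics/{save}_{n}.png",cv2.resize(o,None,fx=6,fy=6,interpolation=cv2.INTER_NEAREST))
E
python3 -c "
from sil import *
measure(2.5,112,save='f1')"
```

```text
scene tail 112.37 off 2.2 -2.1 r 8.9 cost 20.26 ptr (off) 108.60 (nom) 107.75 r 100.8 diff 3.77
top tail 110.08 off -1.3 0.1 r 9.3 cost 8.16 ptr (off) 108.26 (nom) 108.95 r 101.1 diff 1.82
```

View pics/f1_scene.png

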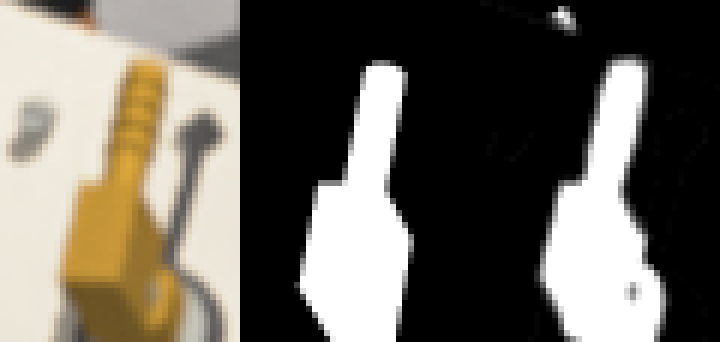

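View pics/f1_top.png

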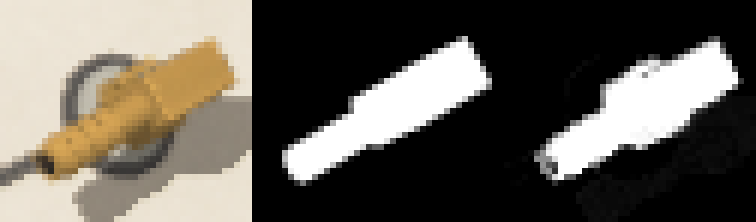

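```bash
cat > sil2.py <<'E'
from sil import *
def measure2(sink,th0,save=None):
    D=[];g=np.linspace(0,2*np.pi,24)
    for n,box in (("scene",(355,160,395,205)),("top",(248,148,290,185))):
        p=eyes.read_camera(n);im=p["image"];c=im[box[1]:box[3],box[0]:box[2]]
        hsv=cv2.cvtColor(c,cv2.COLOR_RGB2HSV).astype(float)
        fr=np.clip((hsv[...,1]-35)/110,0,1)*(np.abs(hsv[...,0]-20)<12)
        k=(fr>.2).astype(np.uint8);nl,lab,stt,_=cv2.connectedComponentsWithStats(k)
        big=1+np.argmax(stt[1:,4]);fr=fr*(cv2.dilate((lab==big).astype(np.uint8),np.ones((3,3)))>0)
        col=np.zeros(fr.shape,np.uint8)
        P=face2world(M,[[50+30*np.cos(x),30*np.sin(x),z] for x in g for z in(0,46)])
        cv2.fillConvexPoly(col,np.round(cv2.convexHull((proj(p,P)-[box[0],box[1]]).astype(np.float32))).astype(np.int32).reshape(-1,2),1)
        D.append((p,box,fr,1.-col,c,n))
    def c1(d,a,th):
        mm=d[2]-render(d[0],th,a[0],a[1],d[1],sink,a[2]);return np.sum(np.where(mm>0,d[3]*mm**2,mm**2))
    def fit1(d,th):
        return minimize(lambda a:c1(d,a,th),[0,0,9.5],method="Nelder-Mead",options=dict(initial_simplex=[[0,0,9.5],[3,0,9.5],[0,3,9.5],[0,0,11]],xatol=.03,fatol=1e-3))
    T=np.arange(th0-6,th0+6.1,.5)
    tot=[[fit1(d,t).fun for d in D] for t in T];tot=np.array(tot)
    for j,d in enumerate(D):
        i=tot[:,j].argmin();print(d[5],"best",T[i],tot[i,j].round(2))
    s=tot.sum(1);i=np.clip(s.argmin(),2,len(T)-3);q=np.polyfit(T[i-2:i+3],s[i-2:i+3],2);print("joint %.2f"%(-q[1]/2/q[0]),s.round(1))
E
python3 -c "
from sil2 import *
measure2(2.5,111)"
```

```text
scene best 111.5 14.29
top best 110.0 7.74
joint 111.05 [91.6 84.2 81.  71.3 63.9 55.6 48.6 42.2 35.4 30.9 27.5 24.7 23.8 24.3
 26.9 29.6 34.5 38.5 43.8 52.1 57.9 61.4 68.7 76.6 83.2]
```

Silhouette fits give the tail 111.0° and the pointer about 108.4°, so roughly 2.6° (3.6 mm at the finger) remain. I return for a final nudge.

{"name": "send_rows", "arguments": {
  "plan": "-46 4 0 0 0; -46 4 0 0 0; -46 4 0 0 0; -46 4 0 0 0; -20 3 0 0 0; 0 0 0 0 0"
}}

```text
t: 19.95
eef_pos: [506.4, 138.1, 256.4]
tcp_rot: [3.116, -0.0, 1.804]
ft_force: [-0.2, 1.0, -0.3]
opening: 0.007
```

```bash
python3 - <<'E'
from h import *
s=st();P=np.array([535.1,152.3,189.7])
u=np.array([np.cos(M[2]),np.sin(M[2]),0])
Q=P-14*u;print(Q)
go(s,[Q[0],Q[1],s["eef_pos"][2]],1.824)
E
```

```text
t 19.95 [506.4 138.1 256.4] [ 3.116 -0.     1.804] F [-0.2  1.  -0.3] M [-0.11  0.03 -0.05] op 0.6 j [ 0.14  0.29  1.76  0.    1.06 -0.1 ]
[521.54532772 148.79702135 189.7       ]
7 17 -0 -0.020
```

{"name": "send_rows", "arguments": {
  "plan": "6 11 0 -0.020 0; 0 0 35 0 0; 0 0 30 0 0; 0 0 2 0 0; 0 0 0 0 0"
}}

```text
t: 20.45
eef_pos: [519.8, 149.7, 189.8]
tcp_rot: [3.112, -0.0, 1.825]
ft_force: [-0.2, 0.1, -0.2]
opening: 0.002
```

```bash
python3 - <<'E'
from h import *
s=st();P=np.array([535.1,152.3,189.7]);where(s)
go(s,P,1.824)
E
```

```text
t 20.45 [519.8 149.7 189.8] [ 3.112 -0.     1.825] F [-0.2  0.1 -0.2] M [-0.05  0.08  0.03] op 0.2 j [ 0.16  0.39  1.81  0.    0.91 -0.1 ]
touch angle,rad [115.   91.8] err 0.0 z err -0.5
-1 15 0 0.001
```

{"name": "send_rows", "arguments": {
  "plan": "0 6 0 0 0; 0 5 0 0 0; 0 3 0 0 0; 0 0 0 0 0"
}}

```text
t: 20.85
eef_pos: [535.6, 155.2, 194.0]
tcp_rot: [3.108, 0.0, 1.828]
ft_force: [-0.2, -0.4, -0.3]
opening: 0.003
```

```bash
python3 - <<'E'
from h import *
s=st();P=np.array([535.1,152.3,189.7]);where(s)
go(s,P,1.824)
E
```

```text
t 20.85 [535.6 155.2 194. ] [3.108 0.    1.828] F [-0.2 -0.4 -0.3] M [-0.24  0.22  0.04] op 0.3 j [ 0.16  0.41  1.77  0.    0.93 -0.1 ]
touch angle,rad [104.8  81.2] err 0.0 z err 6.3
-3 -1 4 0.004
```

{"name": "send_rows", "arguments": {
  "plan": "0 2 2 0 0; 0 0 0 0 0"
}}

```text
t: 21.05
eef_pos: [537.8, 155.6, 192.6]
tcp_rot: [3.108, 0.001, 1.828]
ft_force: [-0.8, -1.8, -0.5]
opening: 0.004
```

```bash
python3 - <<'E'
from h import *
s=st();where(s)
E
```

```text
t 21.05 [537.8 155.6 192.6] [3.108e+00 1.000e-03 1.828e+00] F [-0.8 -1.8 -0.5] M [-0.2   0.21 -0.  ] op 0.3 j [ 0.16  0.41  1.77  0.    0.93 -0.1 ]
touch angle,rad [103.4  79.7] err 0.0 z err 5.5
```

Reached the planned value (103.4 in finger reading). I back off and measure.

{"name": "send_rows", "arguments": {
  "plan": "0 -15 0 0 0; 0 -20 -5 0 0; 0 -10 -40 0 0; 30 0 -20 0 0; 45 0 0 0 0; 48 0 0 0 0; 48 0 0 0 0; 40 0 0 0 0"
}}

```text
t: 21.85
eef_pos: [438.2, 350.2, 259.9]
tcp_rot: [3.102, -0.001, 1.818]
ft_force: [-0.1, -0.7, -0.6]
opening: 0.009
```

```bash
python3 -c "
from sil2 import *
measure2(2.55,109)
measure(2.55,109)"; python3 meas.py 20
```

```text
scene best 109.5 15.05
top best 108.0 6.52
joint 108.62 [84.9 77.2 71.8 62.1 55.6 48.3 41.6 36.5 31.6 27.6 25.1 24.  24.3 26.2
 29.2 33.6 38.6 44.4 50.4 56.3 66.9 68.2 74.8 82.  89.5]
scene tail 110.06 off 2.1 -1.7 r 9.1 cost 21.47 ptr (off) 108.65 (nom) 107.81 r 100.4 diff 1.41
top tail 108.00 off -0.5 -0.3 r 9.7 cost 7.03 ptr (off) 108.62 (nom) 108.95 r 101.7 diff -0.62
t 22.05 [438.6 348.6 259.3] [ 3.103 -0.     1.819] F [ 0.3 -0.2  0. ] M [-0.07  0.08 -0.06] op 0.7 j [ 0.56  0.34  1.68 -0.01  1.08  0.32]
```

View pics/s20.png

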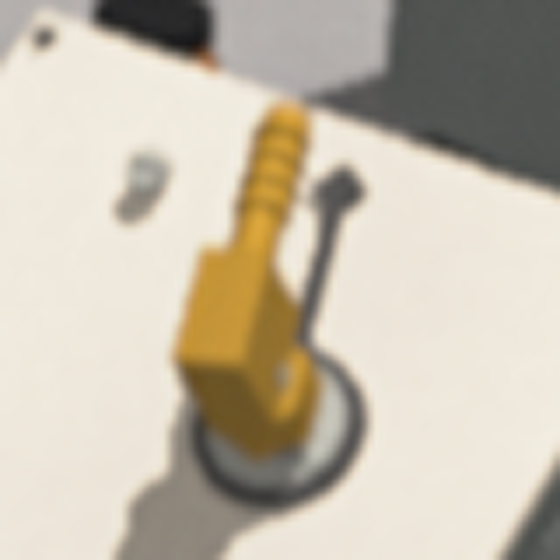

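View pics/t20.png

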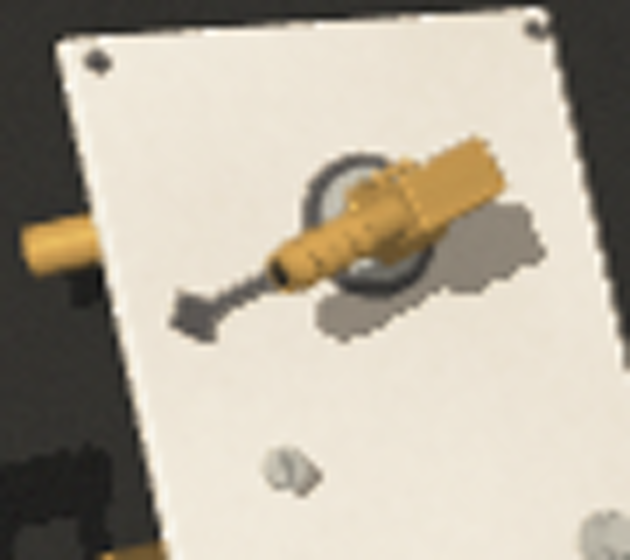

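Tail 108.6° in the joint fit, pointer 108.3–108.65°; the two views differ by +1.4° and −0.6°. One last overview before handing in.

```bash
python3 - <<'E'
from h import *
shot("scene","s21",(140,100,460,380),2); shot("top","t21",(180,90,460,270),2.8)
E
```

```text
(no output)
```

View pics/s21.png

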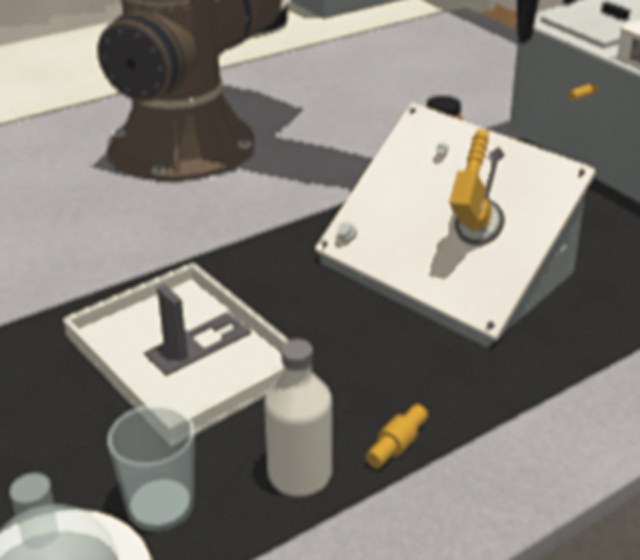

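View pics/t21.png

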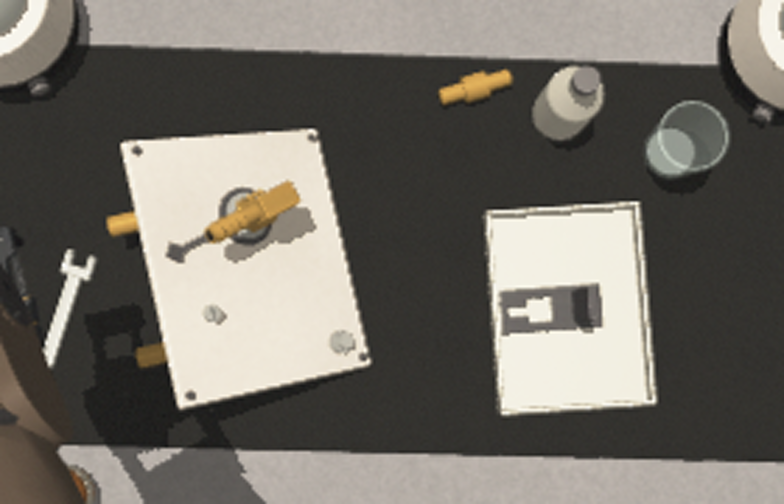

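The plate lies flat on the tray floor (top crop 500–602, 285–333), close to one wall but inside it. The elbow points along the pointer. The other objects in view stand where they were.

```bash
python3 -c "
from cell import job_done; print(job_done())"
```

```text
the job is handed in; nothing more can be done
None
```

The locking plate is off the manifold and lies flat in the white tray. The elbow is screwed clockwise until its outlet lines up with the pointer. I handed the job in at about 22 s of the 72 s allowed.

- **Plate:** I gripped it by the tongue, slid it about 34 mm up the slope and lifted it off square to the face. It did not swing flat while held, so I let it tip flat between loosened fingers. It ended near one tray wall, but the last pictures show it inside and flat on the floor.
- **Elbow:** I turned it about 146° by pushing the hose tail with the closed fingers. The last fit over both cameras put the outlet at 108.6° and the pointer at 108.3–108.65°. The two views disagree slightly: the scene camera reads the outlet 1.4° short of the pointer, the top camera 0.6° past it. The alignment is therefore good to about 1.5°.
- **Rest of the scene:** The pointer's measured angle did not change. The bottle, beaker, coupling and spanner look to be where they started. The jar was mostly hidden in the last top view, so I only glimpsed it at the picture's edge. The arm ended clear of everything, and the highest wrist force I read was about 22 N, when the plate touched the tray floor.

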